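# Brush off and close a two-part chocolate mould

### The job

Pick up the brush and sweep the three chocolate chunks off the lower mould half with it (not with the fingers), then stand the brush back on the table on its bristles and let go of it. Fit the upper half over the two dowels and press it down against the springs until the two halves meet flush all round, and finish while still holding the pair pressed shut. Leave the bottle, the can and the cup where they stand.

Things in the scene. Friction and masses are not known exactly. Their poses are not given: they have to be found in the camera images.
- lower_half: lower mould half: bare aluminium plate 80 (x) x 200 (y) x 20 mm, fixed flat on the table. Origin at the centre of its underside, z up; flat top (parting) face 20 mm above it. A dowel stands at y = +78 and at y = -78 mm (x = 0), each with a sprung dark collar 24 mm across round its foot. Between the collars the face is free, 132 mm wide in y and open at both x sides.
- dowel_a (a point): tip of the steel dowel at y = +78 mm of the lower half, 48 mm above its underside. The dowel is 12 mm in diameter and rises 28 mm above the parting face, its last 8 mm tapering to 6 mm diameter
- dowel_b (a point): tip of the like dowel at y = -78 mm of the lower half
- lifter (a joint): the two sprung collars at the dowels' feet, moving together: 0 = up, 6 mm proud of the parting face; 0.006 m = pressed level with it. About 7 N starts them down, 11 N holds them level. The upper half's own weight does not press them down: let go, it rises about 6 mm.
- upper_half: upper mould half, loose, 0.4 kg: aluminium plate 80 (x) x 200 (y) x 16 mm lying flat on the table, with a black handle block on top. Two 14.5 mm through holes, chamfered 2 mm, at y = +78 and -78 mm fit the dowels, either way round. Origin at the centre of the underside, z up. Shut, its origin is 20 mm above the lower half's.
- upper_grip (a point): middle of the upper half's handle block, 40 mm above the underside: the place to grip, across its thickness. The block is 24 mm thick (x), 80 mm long (y), and reaches from the plate's top (16 mm) to 52 mm above the underside
- brush: hand brush, loose, 0.12 kg, standing on its stiff bristles. Bristle block 26 (x) x 100 (y) x 30 mm high, on it a wooden back 32 x 106 x 14 mm, on that a wooden handle block 24 (x) x 60 (y) x 44 mm; top 88 mm above the bristle ends. Origin at the centre of the bristle ends, z up. It sweeps along its x, either way.
- brush_grip (a point): middle of the brush handle, 68 mm above the bristle ends: the place to grip, across the 24 mm thickness (x)
- chunk0: chunk of hard set chocolate 22 x 18 x 19 mm, 12 g, lying on the lower half's parting face between the dowels at the start (towards the lower half's -y end); origin at its centre
- chunk1: chunk of hard set chocolate 22 x 18 x 19 mm, 12 g, lying on the lower half's parting face between the dowels at the start (in the middle); origin at its centre
- chunk2: chunk of hard set chocolate 22 x 18 x 19 mm, 12 g, lying on the lower half's parting face between the dowels at the start (towards its +y end); origin at its centre
- bottle: bystander: green glass bottle, 72 mm across, 280 mm tall; origin at the centre of its foot
- can: bystander: closed tin can, 74 mm across, 80 mm tall; origin at the centre of its foot
- cup: bystander: paper cup, 72 mm across, 85 mm tall; origin at the centre of its foot
Not all that is in view belongs to the job. Leave any blue or brown look-alike of the upper_half alone.

How it is judged:
By the outcome, as a careful person would: the job done as asked, in the order asked, and still so for the second after the job is handed in, while the arm keeps its last pose, push and grip.
It also fails if it takes over 67 s, if anything falls off the work surface, if the arm or the gripper's body presses on something with over 40 N, if the wrist force passes 120 N, or if a joint passes its speed limit or range.

### The arm

A 6-joint arm with a two-finger parallel gripper is mounted at the origin on the work surface. World frame = base frame: x ahead of the robot, y to its left, z up, the work surface at z = 0. Lengths are in m, angles in rad, forces in N, time in s.
With the tool pointing down it reaches from about 0.375 to 0.975 m from the base axis. Payload 3.8 kg.
Tool frame: the origin (TCP) lies on the centre line of the jaws, within the pads' length; the fingertips stand 8 mm ahead of it and the grasp point (between the pads) lies 11 mm behind it; z points along the fingers, y is the direction in which the jaws open and shut (so a half turn about z gives the same grasp; the last joint's range is limited). The gripper opens to 85 mm and grips with 20 to 120 N. Pads are 22 mm wide; open, the fingers measure 114 mm over their backs; the gripper's body (76 mm by 85 mm) begins 54 mm behind the grasp point. The pads swing forward as they close: fully open they stand 13 mm farther back than shut.
Start: joints at [1.157, 0.264, 1.604, -0, 1.274, -0.037], TCP at [0.248, 0.628, 0.239] pointing down, gripper open.
Joint ranges: [-2.63, 2.63], [-0.94, 2.18], [0.31, 2.57], [-1.31, 4.45], [0, 2.66], [-2.55, 2.55]. Speed limits (rad/s): [2.57, 2.57, 3.14, 3.14, 3.14, 3.14].

### API

Orientations are given as a rotation vector (axis times angle).
In Python, from workcell import bot gives the robot as it stands.
- The arm moves only by the tool arm_command, never from a script. Its arguments are lists of equal length, an entry for each row: "slide": the shift along the tool's x, y, z in m, a list of three; "angular": the turn, a rotation vector about the tool's x, y, z in degrees, a list of three; "hand": the finger opening in m, from 0 to 0.0854. A call has exactly 8 rows; each row shifts and turns the pose as measured when the row begins, along the tool's axes as they then stand; what a row does not reach is not made up. A row lasts 1/10 s, in which the tool goes at most 50 mm and 8.59 degrees, less where a joint would pass 70% of its speed; a pose out of reach is approached as far as the arm can. A call is refused whole if a number of a shift passes 0.05 or a number of a turn 8.59, either way. A call with a gripper value outside its range is refused whole. The fingers move at their own pace and stop on an object; "squeeze" is the grip in N (left out, the last holds). Time passes only in rows, so rows that do not move let the fingers close, or fill a call up. It gives the time, the measured TCP pose, the force and the opening at its end, in the units of the state.
- bot.read_state(): the state, without advancing time (a new reading comes with each control period).
- bot.read_camera(name): name is "scene" or "top" or "wrist"; returns the picture (400x640x3 uint8, red, green, blue); there is no depth.
- bot.get_calibration(name): a dict with "fx", "fy", "cx", "cy" (pixels), "R" (3x3) and "t" (3): a world point X has camera coordinates R X + t. Camera axes: x right, y down, z forward; pixel columns grow to the right and rows downward; lengths in m; the calibration is good to about 2 mm. A picture is of the moment at which its call begins: read the wrist's pose just before it. get_calibration takes no time and is no camera call; for the wrist camera it gives the pose at the moment of the call.
- bot.finish_job(): hands the job in, once; it reports no verdict.
The state is a dict: "time": time; "q": joint angles; "joint_vel": joint speeds; "joint_torque": joint torques, N m; "tool_pos": TCP position; "tcp_rot": TCP orientation; "wrist_force": force on the tool from outside, world axes, zero at the start; "torque": the same for the moment, N m; "width": opening from 0.0 (shut) to 1.0 (fully open).
Only numpy, scipy, OpenCV 4.12 (cv2) and the standard library are available. Lean on these libraries where they do the work, as an engineer would, in place of code of your own. Each camera call takes 0.05 s, during which the arm holds its last target.

## Working session

There is one attempt and no reset: what is moved stays moved. The work goes in short steps, Python scripts to look and compute and a tool call to move; the robot and the scene stay as the last step left them, time stands still between calls to the robot, and variables do not carry over. Pictures are saved under pics/ and viewed, and the job is handed in when it is done.

Besides the shell and the picture viewer there is one more tool, called after ">>>" as a command line: name --argument value ..., lists and objects as JSON in quotes. arm_command: Moves the arm, as the interface text tells. Its arguments: {"type":"object","properties":{"slide":{"type":"array","items":{"type":"array","items":{"type":"number"}}},"angular":{"type":"array","items":{"type":"array","items":{"type":"number"}}},"hand":{"type":"array","items":{"type":"number"}},"squeeze":{"type":"number"}},"required":["slide","angular","hand"]}

```bash
mkdir -p pics; ls; python3 - <<'E'
from workcell import bot
import cv2
print(bot.read_state())
for n in ["scene","top"]:
    im=bot.read_camera(n); cv2.imwrite(f"pics/{n}0.png",im[:,:,::-1])
    print(n,bot.get_calibration(n))
E
```

```text
pics
{'time': 0.0, 'q': array([ 1.15710116e+00,  2.64775916e-01,  1.60538943e+00, -1.13136415e-05,
        1.27367867e+00, -3.68797930e-02]), 'joint_vel': array([-0.00018074,  0.00144668,  0.00121404, -0.00103   , -0.00239372,
       -0.00072652]), 'joint_torque': array([ 5.98661227e-04, -5.15117598e+01, -3.67316401e+01,  7.81681297e-05,
        1.29019990e-02,  2.75185581e-07]), 'tool_pos': array([0.24807897, 0.62699147, 0.23793832]), 'tcp_rot': array([-0.58830689, -3.08551357,  0.00345032]), 'wrist_force': array([ 0.80184658, -0.13642839,  0.41924866]), 'torque': array([-0.02655869, -0.00911163,  0.02357053]), 'width': 1.0006979782077823}
scene {'fx': 467.7965674298105, 'fy': 467.7965674298105, 'cx': 324.90507648999, 'cy': 197.31480812663347, 'R': array([[ 0.50431247,  0.86339339,  0.01485866],
       [ 0.67193036, -0.38155389, -0.6347647 ],
       [-0.54238227,  0.33010374, -0.77256261]]), 't': array([-0.16105554, -0.31299199,  2.05321211])}
top {'fx': 433.76904007186835, 'fy': 433.76904007186835, 'cx': 323.7925958351116, 'cy': 200.58547882272254, 'R': array([[ 0.0112287 , -0.9999014 , -0.00843297],
       [-0.99288724, -0.01014947, -0.11862513],
       [ 0.11852784,  0.009705  , -0.9929033 ]]), 't': array([-0.09898468,  0.48259785,  1.2409585 ])}
```

View pics/scene0.png

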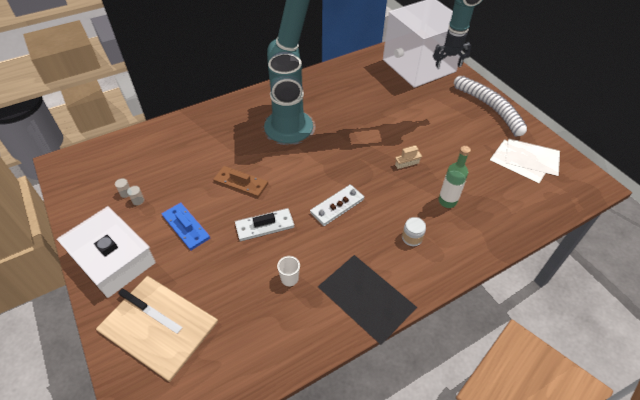

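View pics/top0.png

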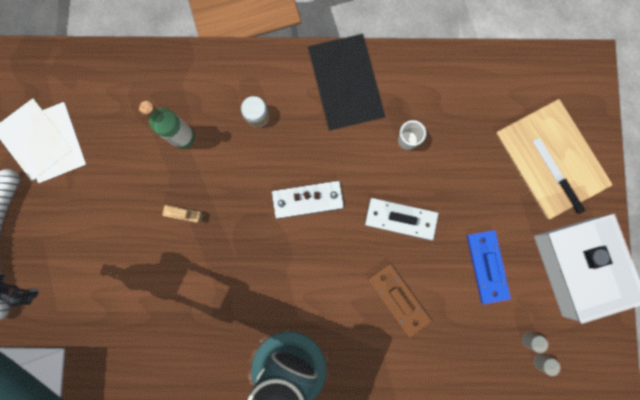

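Candidates for the upper half in the top view are bare aluminium at (402,218), blue at (489,267) and brown at (400,300). The aluminium one fits, because the other two are the look-alikes I was told to leave. The lower half with three chunks is at (307,198) and the brush at (183,213). I'll confirm with an enlarged crop.

```bash
cat > h.py <<'E'
import numpy as np, cv2
from workcell import bot
from scipy.spatial.transform import Rotation as Ro
def ray(cal,uv,z):
    uv=np.atleast_2d(uv).astype(float)
    d=np.c_[(uv[:,0]-cal['cx'])/cal['fx'],(uv[:,1]-cal['cy'])/cal['fy'],np.ones(len(uv))]@cal['R']
    c=-cal['R'].T@cal['t']
    return c+d*((z-c[2])/d[:,2])[:,None]
def proj(cal,X):
    p=np.atleast_2d(X)@cal['R'].T+cal['t']
    return np.c_[cal['fx']*p[:,0]/p[:,2]+cal['cx'],cal['fy']*p[:,1]/p[:,2]+cal['cy']]
def snap(n,name):
    cal=bot.get_calibration(n); im=bot.read_camera(n)[:,:,::-1].copy()
    cv2.imwrite(f"pics/{name}.png",im); np.save(f"pics/{name}.npy",cal,allow_pickle=True)
    return im,cal
def load(name):
    return cv2.imread(f"pics/{name}.png"),np.load(f"pics/{name}.npy",allow_pickle=True).item()
E
python3 - <<'E'
from h import *
for n in["scene","top"]: np.save(f"pics/{n}0.npy",bot.get_calibration(n),allow_pickle=True)
im,cal=load("top0")
cv2.imwrite("pics/crop0.png",cv2.resize(im[165:255,145:445],None,fx=2.6,fy=2.6,interpolation=cv2.INTER_CUBIC))
hsv=cv2.cvtColor(im,cv2.COLOR_BGR2HSV)
m=((hsv[...,1]<50)&(hsv[...,2]>150)).astype(np.uint8)*255
roi=np.zeros_like(m);roi[170:250,260:445]=1
m=cv2.morphologyEx(m*roi,cv2.MORPH_CLOSE,np.ones((5,5)))
for c in cv2.findContours(m,0,2)[0]:
    if cv2.contourArea(c)>200:
        r=cv2.minAreaRect(c);b=cv2.boxPoints(r)
        for z in(0.016,0.02): 
            w=ray(cal,b,z);print(r,z,w.mean(0).round(4));print(w[:,:2].round(4).tolist())
m=cv2.inRange(hsv,(8,40,140),(30,200,255));roi[:]=0;roi[195:230,150:215]=1
for c in cv2.findContours(m*roi,0,2)[0]:
    if cv2.contourArea(c)>30:
        r=cv2.minAreaRect(c);print('brush',r,ray(cal,r[0],0.06))
for n,uv in dict(bottle=(183,142),can=(256,118),cup=(410,140)).items(): print(n,ray(cal,uv,0.0))
E
```

```text
((401.4764404296875, 218.6058807373047), (70.17698669433594, 28.743282318115234), 12.52880859375) 0.016 [ 0.4344 -0.3221  0.016 ]
[[0.4141, -0.2127], [0.4973, -0.2311], [0.4542, -0.4322], [0.3719, -0.4124]]
((401.4764404296875, 218.6058807373047), (70.17698669433594, 28.743282318115234), 12.52880859375) 0.02 [ 0.4341 -0.3214  0.02  ]
[[0.4139, -0.2124], [0.4968, -0.2307], [0.4538, -0.4311], [0.3717, -0.4114]]
((306.85418701171875, 199.13381958007812), (28.28209114074707, 69.19011688232422), 81.15818786621094) 0.016 [ 0.4891 -0.0436  0.016 ]
[[0.5137, 0.0647], [0.5476, -0.1378], [0.4643, -0.1512], [0.4308, 0.0498]]
((306.85418701171875, 199.13381958007812), (28.28209114074707, 69.19011688232422), 81.15818786621094) 0.02 [ 0.4886 -0.0438  0.02  ]
[[0.5131, 0.0642], [0.5469, -0.1377], [0.4639, -0.151], [0.4305, 0.0493]]
brush ((180.2884521484375, 213.55770874023438), (37.654293060302734, 11.963082313537598), 11.309932708740234) [[0.43843109 0.31450346 0.06      ]]
bottle [[0.66253623 0.33783099 0.        ]]
can [[0.73985008 0.11716347 0.        ]]
cup [[ 0.67500802 -0.35328782  0.        ]]
```

View pics/crop0.png

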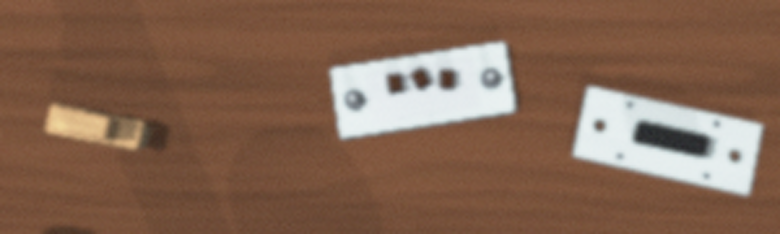

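```bash
cat >> h.py <<'E'
def plan(goal,jaw=None):
    """prints slide total in present tool axes, turn about tool axes in deg to tool-down with jaws along world yaw 'jaw' (deg)"""
    s=bot.read_state();R=Ro.from_rotvec(s['tcp_rot']).as_matrix();p=s['tool_pos']
    print('t',s['time'].__round__(2),'p',p.round(4),'yaw_y',np.degrees(np.arctan2(R[1,1],R[0,1])).round(2),'tilt',R[:,2].round(3),'w',round(s['width'],3),'F',s['wrist_force'].round(1))
    if jaw is None: jaw=np.degrees(np.arctan2(R[1,1],R[0,1]))
    for j in(jaw,jaw+180):
        y=np.array([np.cos(np.radians(j)),np.sin(np.radians(j)),0]);z=np.array([0,0,-1.]);x=np.cross(y,z)
        G=np.c_[x,y,z]; rv=Ro.from_matrix(R.T@G).as_rotvec(degrees=True)
        q6=s['q'][5]
        print('turn',rv.round(2),'slide now-axes',(R.T@(np.array(goal)-p)).round(4),'goal-axes',(G.T@(np.array(goal)-p)).round(4),'q6',round(q6,2))
E
python3 - <<'E'
from h import *
plan([0.43,0.31,0.27],-11)
c=bot.get_calibration('wrist');s=bot.read_state();R=Ro.from_rotvec(s['tcp_rot']).as_matrix()
print('cam in tool',R.T@(-c['R'].T@c['t']-s['tool_pos']),(c['R']@R).round(2))
E
```

```text
t 0.1 p [0.2481 0.627  0.2381] yaw_y 68.41 tilt [-0.001 -0.002 -1.   ] w 1.0 F [-0.4  0.2 -0.3]
turn [-0.1   0.08 79.41] slide now-axes [-0.2858 -0.2279 -0.0315] goal-axes [-0.2765  0.2391 -0.0319] q6 -0.04
turn [-8.0000e-02 -1.1000e-01 -1.0059e+02] slide now-axes [-0.2858 -0.2279 -0.0315] goal-axes [ 0.2765 -0.2391 -0.0319] q6 -0.04
cam in tool [ 7.17822998e-02 -1.27382454e-04 -1.35469033e-01] [[ 0.    1.    0.  ]
 [-0.96  0.   -0.28]
 [-0.28 -0.    0.96]]
```

>>> arm_command --slide '[[-0.036, -0.0285, -0.004], [-0.036, -0.0285, -0.004], [-0.036, -0.0285, -0.004], [-0.036, -0.0285, -0.004], [-0.036, -0.0285, -0.004], [-0.036, -0.0285, -0.004], [-0.036, -0.0285, -0.004], [-0.036, -0.0285, -0.004]]' --angular '[[0, 0, 0], [0, 0, 0], [0, 0, 0], [0, 0, 0], [0, 0, 0], [0, 0, 0], [0, 0, 0], [0, 0, 0]]' --hand '[0.085, 0.085, 0.085, 0.085, 0.085, 0.085, 0.085, 0.085]'

```text
time: 0.9
tool_pos: [0.4332, 0.3015, 0.2648]
tcp_rot: [-0.57, -3.084, 0.014]
wrist_force: [0.2, -0.2, 1.0]
width: 0.993
```

>>> arm_command --slide '[[0, 0, 0], [0, 0, 0], [0, 0, 0], [0, 0, 0], [0, 0, 0], [0, 0, 0], [0, 0, 0], [0, 0, 0]]' --angular '[[0, 0, 8.5], [0, 0, 8.5], [0, 0, 8.5], [0, 0, 8.5], [0, 0, 8.5], [0, 0, 8.5], [0, 0, 8.5], [0, 0, 8.5]]' --hand '[0.085, 0.085, 0.085, 0.085, 0.085, 0.085, 0.085, 0.085]'

```text
time: 1.7
tool_pos: [0.4352, 0.2921, 0.2617]
tcp_rot: [2.219, 2.221, -0.026]
wrist_force: [-0.2, 0.9, -0.2]
width: 0.998
```

```bash
python3 - <<'E'
from h import *
im,cal=snap("wrist","w1")
plan([0.43,0.31,0.27],-11)
E
```

```text
t 1.75 p [0.4351 0.292  0.2616] yaw_y -0.28 tilt [-0.011 -0.013 -1.   ] w 0.996 F [ 0.3  0.3 -0.2]
turn [-0.55  0.81 10.73] slide now-axes [ 0.0178 -0.0053 -0.0086] goal-axes [ 0.0166 -0.0085 -0.0084] q6 0.55
turn [  -1.19   -0.82 -169.27] slide now-axes [ 0.0178 -0.0053 -0.0086] goal-axes [-0.0166  0.0085 -0.0084] q6 0.55
```

View pics/w1.png

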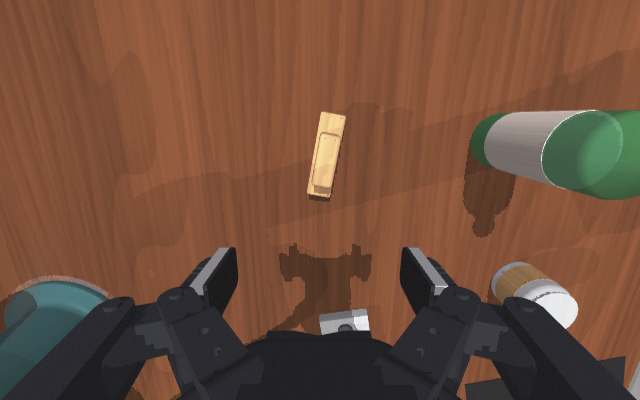

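```bash
python3 - <<'E'
from h import *
im,cal=load("w1")
cv2.imwrite("pics/c1.png",cv2.resize(im[100:210,270:380],None,fx=5.4,fy=5.4,interpolation=cv2.INTER_CUBIC))
E
```

```text
(no output)
```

View pics/c1.png

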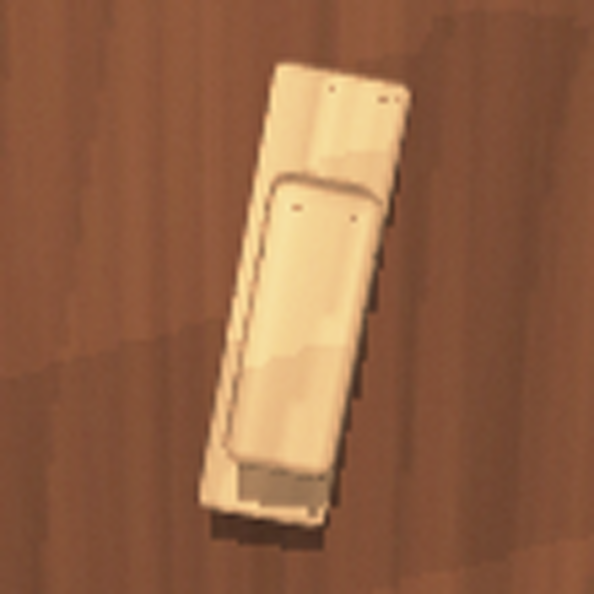

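```bash
python3 - <<'E'
from h import *
im,cal=load("w1")
for q,z in(([(275,180),(382,198),(325,472),(228,455)],.088),([(275,65),(408,88),(325,525),(202,503)],.044)):
    b=np.array(q)/5.4+[270,100]; w=ray(cal,b,z)
    d=(w[0]+w[1]-w[2]-w[3]); e=w[1]-w[0]
    print(w.mean(0).round(4),'len',np.linalg.norm(d)/2,np.linalg.norm(e),'yaw of y',np.degrees(np.arctan2(d[1],d[0]))-90)
plan([0.444,0.31,0.2],-11)
E
```

```text
[0.4408 0.3176 0.088 ] len 0.05747794389060612 0.021753651351330172 yaw of y -10.227310975908239
[0.4413 0.3168 0.044 ] len 0.10336298329942505 0.030270107372483944 yaw of y -9.66742304432941
t 1.75 p [0.4351 0.292  0.2616] yaw_y -0.28 tilt [-0.011 -0.013 -1.   ] w 0.996 F [ 0.3  0.3 -0.2]
turn [-0.55  0.81 10.73] slide now-axes [0.0188 0.0094 0.0612] goal-axes [0.0193 0.0053 0.0616] q6 0.55
turn [  -1.19   -0.82 -169.27] slide now-axes [0.0188 0.0094 0.0612] goal-axes [-0.0193 -0.0053  0.0616] q6 0.55
```

>>> arm_command --slide '[[0.0125, 0.003, 0.01], [0.0125, 0.003, 0.01], [0, 0, 0.02], [0, 0, 0.03], [0, 0, 0.03], [0, 0, 0.03], [0, 0, 0], [0, 0, 0]]' --angular '[[-0.3, 0.4, 5], [-0.3, 0.4, 5], [0, 0, 0], [0, 0, 0], [0, 0, 0], [0, 0, 0], [0, 0, 0], [0, 0, 0]]' --hand '[0.085, 0.085, 0.085, 0.085, 0.085, 0.085, 0.085, 0.085]'

```text
time: 2.55
tool_pos: [0.4423, 0.3173, 0.1271]
tcp_rot: [2.398, 2.029, 0.002]
wrist_force: [0.2, -0.6, -0.2]
width: 0.997
```

```bash
python3 - <<'E'
from h import *
plan([0.441,0.317,0.057],-10)
im,cal=snap("wrist","w2")
E
```

```text
t 2.55 p [0.4423 0.3173 0.1271] yaw_y -9.51 tilt [ 0.001  0.    -1.   ] w 0.997 F [ 0.2 -0.6 -0.2]
turn [ 0.07 -0.04  0.49] slide now-axes [-0.0006 -0.0013  0.0701] goal-axes [-0.0006 -0.0012  0.0701] q6 0.74
turn [ 6.0000e-02  1.1000e-01 -1.7951e+02] slide now-axes [-0.0006 -0.0013  0.0701] goal-axes [0.0006 0.0012 0.0701] q6 0.74
```

View pics/w2.png

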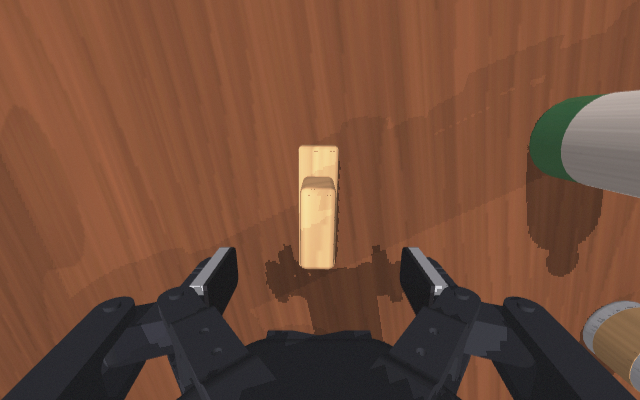

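The brush handle sits midway between the jaws at column 318, so I'm descending and gripping.

>>> arm_command --slide '[[0, -0.001, 0.03], [0, 0, 0.025], [0, 0, 0.015], [0, 0, 0], [0, 0, 0], [0, 0, 0], [0, 0, 0], [0, 0, 0]]' --angular '[[0, 0, 0.5], [0, 0, 0], [0, 0, 0], [0, 0, 0], [0, 0, 0], [0, 0, 0], [0, 0, 0], [0, 0, 0]]' --hand '[0.085, 0.085, 0.085, 0.05, 0.02, 0.015, 0.015, 0.015]' --squeeze 50

```text
time: 3.4
tool_pos: [0.4502, 0.3234, 0.069]
tcp_rot: [2.402, 2.02, 0.036]
wrist_force: [0.0, 0.5, -1.4]
width: 0.268
```

```bash
python3 - <<'E'
from h import *
plan([0.441,0.317,0.18])
E
```

```text
t 3.4 p [0.4502 0.3234 0.069 ] yaw_y -9.86 tilt [ 0.019  0.012 -1.   ] w 0.268 F [ 0.   0.5 -1.4]
turn [ 0.97 -0.89  0.01] slide now-axes [-0.0062 -0.0061 -0.1112] goal-axes [-0.0079 -0.008  -0.111 ] q6 0.75
turn [   1.39    1.52 -179.98] slide now-axes [-0.0062 -0.0061 -0.1112] goal-axes [ 0.0079  0.008  -0.111 ] q6 0.75
```

```bash
python3 - <<'E'
from h import *
im,cal=snap("wrist","w3")
im2,_=snap("scene","s3")
cv2.imwrite("pics/c3.png",np.hstack([im[100:400,150:550],cv2.resize(im2[110:230,340:480],(350,300))]))
plan([0.441,0.317,0.057],-10)
E
```

```text
t 3.5 p [0.4502 0.3232 0.0687] yaw_y -9.86 tilt [ 0.019  0.012 -1.   ] w 0.268 F [ 0.3  0.8 -0.5]
turn [ 0.96 -0.87  0.15] slide now-axes [-0.0079 -0.0082  0.0114] goal-axes [-0.0077 -0.008   0.0117] q6 0.75
turn [   1.36    1.51 -179.84] slide now-axes [-0.0079 -0.0082  0.0114] goal-axes [0.0077 0.008  0.0117] q6 0.75
```

View pics/c3.png

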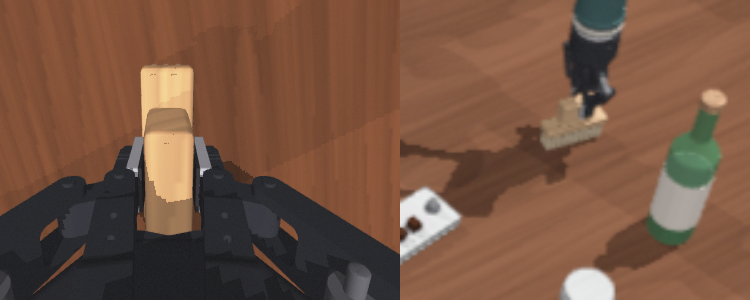

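>>> arm_command --slide '[[0, 0, 0], [0, 0, 0], [-0.004, 0, 0.004], [-0.004, 0, 0.004], [0, 0, 0.003], [0, 0, 0], [0, 0, 0], [0, 0, 0]]' --angular '[[0, 0, 0], [0, 0, 0], [0.5, -0.5, 0], [0.5, -0.4, 0], [0, 0, 0], [0, 0, 0], [0, 0, 0], [0, 0, 0]]' --hand '[0.045, 0.045, 0.045, 0.045, 0.045, 0.045, 0.045, 0.045]'

```text
time: 4.3
tool_pos: [0.449, 0.3144, 0.0563]
tcp_rot: [-2.404, -2.022, 0.005]
wrist_force: [0.0, -0.0, -0.1]
width: 0.525
```

```bash
python3 - <<'E'
from h import *
im,cal=snap("wrist","w4")
cv2.imwrite("pics/c4.png",im[100:400,150:550])
plan([0.449,0.317,0.057],-10)
E
```

```text
t 4.35 p [0.449  0.3144 0.0564] yaw_y -9.85 tilt [-0.002 -0.002 -1.   ] w 0.529 F [ 0.  -0.2 -0. ]
turn [-0.12  0.13  0.15] slide now-axes [ 0.0025 -0.0004 -0.0006] goal-axes [ 0.0025 -0.0004 -0.0006] q6 0.74
turn [  -0.21   -0.19 -179.85] slide now-axes [ 0.0025 -0.0004 -0.0006] goal-axes [-0.0025  0.0004 -0.0006] q6 0.74
```

View pics/c4.png

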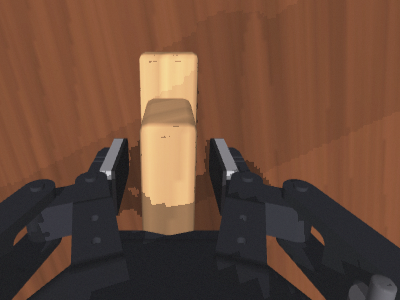

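>>> arm_command --slide '[[0, 0, 0], [0, 0, 0], [0, 0, 0], [0, 0, 0], [0, 0, -0.01], [0, 0, -0.02], [0, 0, -0.02], [0, 0, 0]]' --angular '[[0, 0, 0], [0, 0, 0], [0, 0, 0], [0, 0, 0], [0, 0, 0], [0, 0, 0], [0, 0, 0], [0, 0, 0]]' --hand '[0.015, 0.015, 0.015, 0.015, 0.015, 0.015, 0.015, 0.015]' --squeeze 60

```text
time: 5.15
tool_pos: [0.448, 0.3141, 0.1082]
tcp_rot: [-2.403, -2.022, 0.009]
wrist_force: [1.6, 0.8, -0.5]
width: 0.274
```

```bash
python3 - <<'E'
from h import *
s=bot.read_state();print(s['wrist_force'],s['width'],s['tool_pos'])
im,cal=snap("wrist","w5")
cv2.imwrite("pics/c5.png",im[50:400,150:550])
# lower frame
im,cal=load("top0")
# chunks/dowels in top
cv2.imwrite("pics/c5b.png",cv2.resize(im[175:225,265:350],None,fx=8,fy=8,interpolation=cv2.INTER_CUBIC))
E
```

```text
[ 1.60020657  0.79061631 -0.52467874] 0.27441269448618877 [0.44797049 0.31409588 0.10824297]
```

View pics/c5.png

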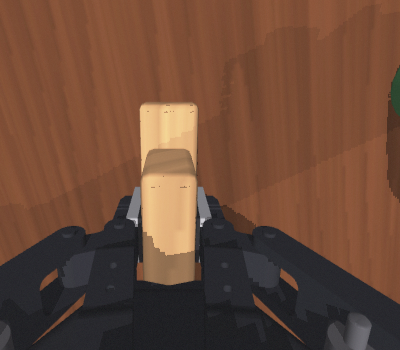

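View pics/c5b.png

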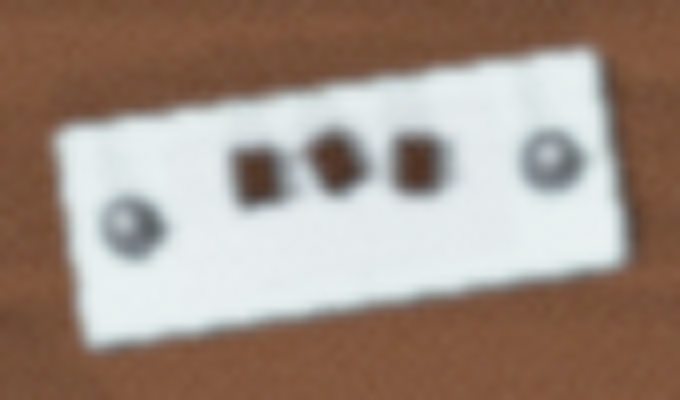

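```bash
python3 - <<'E'
from h import *
im,cal=load("top0")
d=ray(cal,np.array([(132,226),(551,158)])/8+[265,175],0.035);print(d.round(4),np.linalg.norm(d[0]-d[1]))
e=d[0]-d[1];print('mid',d.mean(0),'yaw',np.degrees(np.arctan2(e[1],e[0]))-90)
ch=ray(cal,np.array([(257,176),(337,162),(418,162)])/8+[265,175],0.034)
C=np.array([0.4886,-0.0438]);a=np.radians(9.5);Rz=np.array([[np.cos(a),-np.sin(a)],[np.sin(a),np.cos(a)]])
print('chunks local',((ch[:,:2]-C)@Rz).round(4))
for x in(-.08,-.06,0,.04,.075): print(x,C+Rz@[x,0])
plan([0.42,-0.055,0.15],9.5)
E
```

```text
[[ 0.4738  0.0292  0.035 ]
 [ 0.5003 -0.1231  0.035 ]] 0.15450205482589846
mid [ 0.48701286 -0.04695549  0.035     ] yaw 9.875420218002475
chunks local [[ 0.0086  0.0268]
 [ 0.0092 -0.0028]
 [ 0.0046 -0.032 ]]
-0.08 [ 0.40969715 -0.05700381]
-0.06 [ 0.42942286 -0.05370286]
0 [ 0.4886 -0.0438]
0.04 [ 0.52805142 -0.0371981 ]
0.075 [ 0.56257142 -0.03142143]
t 5.2 p [0.4471 0.3136 0.1068] yaw_y -9.83 tilt [-0.007 -0.004 -1.   ] w 0.273 F [ 0.1  0.3 -1.9]
turn [ -0.37   0.25 -19.33] slide now-axes [-0.368   0.036  -0.0414] goal-axes [-0.359  -0.0876 -0.0432] q6 0.74
turn [  0.36   0.53 160.67] slide now-axes [-0.368   0.036  -0.0414] goal-axes [ 0.359   0.0876 -0.0432] q6 0.74
```

>>> arm_command --slide '[[-0.02, 0.002, -0.02], [-0.046, 0.0045, -0.01], [-0.046, 0.0045, 0], [-0.046, 0.0045, 0], [-0.046, 0.0045, 0], [-0.046, 0.0045, 0], [-0.046, 0.0045, 0], [-0.04, 0.004, 0]]' --angular '[[0, 0, 0], [0, 0, 0], [0, 0, 0], [0, 0, 0], [0, 0, 0], [0, 0, 0], [0, 0, 0], [0, 0, 0]]' --hand '[0.015, 0.015, 0.015, 0.015, 0.015, 0.015, 0.015, 0.015]'

```text
time: 6.0
tool_pos: [0.4193, -0.0299, 0.1337]
tcp_rot: [-2.39, -2.035, 0.017]
wrist_force: [0.9, 0.2, -2.1]
width: 0.267
```

>>> arm_command --slide '[[0, 0, 0], [0, 0, 0], [0, 0, 0], [0, 0, 0], [0, 0, 0], [0, 0, 0], [0, 0, 0], [0, 0, 0]]' --angular '[[0, 0, -6.5], [0, 0, -6.5], [0, 0, -6.4], [0, 0, 0], [0, 0, 0], [0, 0, 0], [0, 0, 0], [0, 0, 0]]' --hand '[0.015, 0.015, 0.015, 0.015, 0.015, 0.015, 0.015, 0.015]'

```text
time: 6.8
tool_pos: [0.4139, -0.0358, 0.1281]
tcp_rot: [-2.014, -2.396, 0.026]
wrist_force: [0.1, -0.5, -1.2]
width: 0.277
```

```bash
python3 - <<'E'
from h import *
plan([0.42,-0.056,0.13],9.6)
im,cal=snap("wrist","w6")
im,cal=snap("top","t6")
cv2.imwrite("pics/c6.png",cv2.resize(im[165:275,225:345],None,fx=5,fy=5,interpolation=cv2.INTER_CUBIC))
E
```

```text
t 6.8 p [ 0.4139 -0.0358  0.1281] yaw_y 9.92 tilt [-0.019 -0.005 -1.   ] w 0.277 F [ 0.1 -0.5 -1.2]
turn [-1.13  0.11  0.32] slide now-axes [-0.021   0.0025 -0.0019] goal-axes [-0.0209  0.0027 -0.0019] q6 -0.31
turn [-1.7000e-01 -1.7800e+00 -1.7967e+02] slide now-axes [-0.021   0.0025 -0.0019] goal-axes [ 0.0209 -0.0027 -0.0019] q6 -0.31
```

View pics/w6.png

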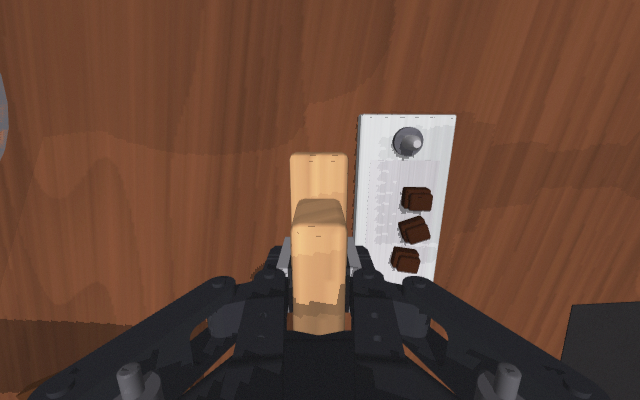

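View pics/c6.png

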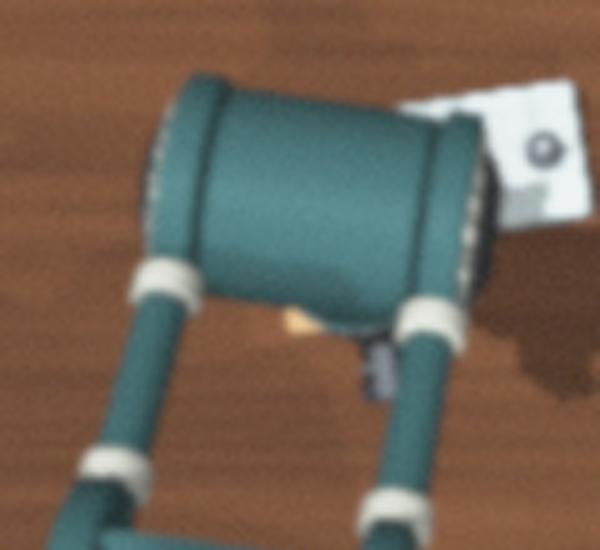

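```bash
python3 - <<'E'
from h import *
im,cal=load("w6")
a=np.radians(9.6);Rz=np.array([[np.cos(a),-np.sin(a)],[np.sin(a),np.cos(a)]])
w=ray(cal,[(358.5,114.5),(456.5,115)],0.02);e=w[1]-w[0];m=w.mean(0)
print(w.round(4),np.linalg.norm(e),'yaw',np.degrees(np.arctan2(e[1],e[0])),'C from end',m[:2]-Rz@[0,.1])
d=ray(cal,[(416,144)],0.048);print('dowel tip',d,'C',d[0,:2]-Rz@[0,.078])
b=ray(cal,[(291,154),(347.5,154)],0.1281-0.0124);print(b,b.mean(0),'rel tcp local',Rz.T@(b.mean(0)[:2]-[.4139,-.0358]))
c=ray(cal,[(418,196),(413,227),(405,256)],0.035);print('chunks',((c[:,:2]-[.4875,-.045])@Rz).round(4))
E
```

```text
[[0.4309 0.0442 0.02  ]
 [0.5109 0.0578 0.02  ]] 0.08115668852328432 yaw 9.63399356303796 C from end [ 0.48753622 -0.04760209]
dowel tip [[0.47503958 0.02976238 0.048     ]] C [ 0.48804754 -0.04714531]
[[0.38919011 0.01492724 0.1157    ]
 [0.41858923 0.02014604 0.1157    ]] [0.40388967 0.01753664 0.1157    ] rel tcp local [-0.00097527  0.05425913]
chunks [[ 0.0106  0.0315]
 [ 0.0092  0.0034]
 [ 0.0049 -0.0248]]
```

>>> arm_command --slide '[[-0.012, 0.0005, 0], [-0.012, 0.0005, 0.01], [0, 0, 0.015], [0, 0, 0.015], [0, 0, 0.005], [0, 0, 0], [0, 0, 0], [0, 0, 0]]' --angular '[[-0.6, 0, 0.2], [-0.6, 0, 0.2], [0, 0, 0], [0, 0, 0], [0, 0, 0], [0, 0, 0], [0, 0, 0], [0, 0, 0]]' --hand '[0.015, 0.015, 0.015, 0.015, 0.015, 0.015, 0.015, 0.015]'

```text
time: 7.7
tool_pos: [0.4226, -0.0643, 0.0847]
tcp_rot: [2.023, 2.39, 0.005]
wrist_force: [0.6, 0.3, -1.2]
width: 0.274
```

```bash
cat >> h.py <<'E'
C=np.array([0.4878,-0.0474]);YAW=9.6
def loc(p):
    a=np.radians(YAW);Rz=np.array([[np.cos(a),-np.sin(a)],[np.sin(a),np.cos(a)]])
    return Rz.T@(np.array(p)[:2]-C)
E
python3 - <<'E'
from h import *
plan([0.4188,-0.0591,0.0775],9.6); print(loc(bot.read_state()['tool_pos']))
E
```

```text
t 7.7 p [ 0.4226 -0.0643  0.0847] yaw_y 9.51 tilt [ 0.01  -0.004 -1.   ] w 0.274 F [ 0.6  0.3 -1.2]
turn [ 0.55  0.35 -0.09] slide now-axes [ 0.0058 -0.003   0.0071] goal-axes [ 0.0058 -0.0029  0.0072] q6 -0.37
turn [  0.55  -0.86 179.91] slide now-axes [ 0.0058 -0.003   0.0071] goal-axes [-0.0058  0.0029  0.0072] q6 -0.37
[-0.06706975 -0.00581845]
```

>>> arm_command --slide '[[0.003, 0, 0.003], [0.002, 0, 0.003], [0, 0, 0.001], [0, 0, 0], [0, 0, 0], [0, 0, 0], [0, 0, 0], [0, 0, 0]]' --angular '[[0.5, 0.3, 0], [0, 0, 0], [0, 0, 0], [0, 0, 0], [0, 0, 0], [0, 0, 0], [0, 0, 0], [0, 0, 0]]' --hand '[0.015, 0.015, 0.015, 0.015, 0.015, 0.015, 0.015, 0.015]'

```text
time: 8.5
tool_pos: [0.4233, -0.0589, 0.0788]
tcp_rot: [2.026, 2.397, 0.002]
wrist_force: [-0.6, -0.4, -1.3]
width: 0.274
```

```bash
python3 - <<'E'
from h import *
plan([0.4188,-0.0591,0.0775],9.6); print(loc(bot.read_state()['tool_pos']))
E
```

```text
t 8.5 p [ 0.4233 -0.0589  0.0788] yaw_y 9.58 tilt [ 0.004 -0.001 -1.   ] w 0.274 F [-0.6 -0.4 -1.3]
turn [ 0.2   0.09 -0.02] slide now-axes [ 0.0005 -0.0045  0.0013] goal-axes [ 0.0005 -0.0045  0.0013] q6 -0.36
turn [ 1.5000e-01 -3.1000e-01  1.7998e+02] slide now-axes [ 0.0005 -0.0045  0.0013] goal-axes [-0.0005  0.0045  0.0013] q6 -0.36
[-0.06548088 -0.00055278]
```

Bristles are about 22 mm up, which is 2 mm over the face. I'm starting the sweep gently.

>>> arm_command --slide '[[0, 0.006, 0.0005], [0, 0.008, 0], [0, 0.008, 0], [0, 0.008, 0], [0, 0.006, 0], [0, 0.004, 0], [0, 0, 0], [0, 0, 0]]' --angular '[[0, 0, 0], [0, 0, 0], [0, 0, 0], [0, 0, 0], [0, 0, 0], [0, 0, 0], [0, 0, 0], [0, 0, 0]]' --hand '[0.015, 0.015, 0.015, 0.015, 0.015, 0.015, 0.015, 0.015]'

```text
time: 9.3
tool_pos: [0.4677, -0.0516, 0.0785]
tcp_rot: [2.025, 2.396, 0.003]
wrist_force: [0.5, 0.4, -0.9]
width: 0.273
```

```bash
python3 - <<'E'
from h import *
plan([0.4878,-0.0474,0.0775],9.6); print(loc(bot.read_state()['tool_pos']))
E
```

```text
t 9.3 p [ 0.4677 -0.0516  0.0785] yaw_y 9.59 tilt [ 0.005 -0.001 -1.   ] w 0.273 F [ 0.5  0.4 -0.9]
turn [ 0.24  0.11 -0.01] slide now-axes [0.0008 0.0205 0.0011] goal-axes [0.0008 0.0205 0.001 ] q6 -0.33
turn [ 1.7000e-01 -3.8000e-01  1.7999e+02] slide now-axes [0.0008 0.0205 0.0011] goal-axes [-0.0008 -0.0205  0.001 ] q6 -0.33
[-0.02052033 -0.00078073]
```

>>> arm_command --slide '[[0, 0.004, 0.001], [0, 0.007, 0], [0, 0.007, 0], [0, 0.007, 0], [0, 0.007, 0], [0, 0.007, 0], [0, 0.006, 0], [0, 0.003, 0]]' --angular '[[0.2, 0, 0], [0, 0, 0], [0, 0, 0], [0, 0, 0], [0, 0, 0], [0, 0, 0], [0, 0, 0], [0, 0, 0]]' --hand '[0.015, 0.015, 0.015, 0.015, 0.015, 0.015, 0.015, 0.015]'

```text
time: 10.1
tool_pos: [0.5184, -0.0429, 0.0771]
tcp_rot: [2.028, 2.398, -0.002]
wrist_force: [-0.0, -0.3, -1.6]
width: 0.272
```

```bash
python3 - <<'E'
from h import *
plan([0.4878,-0.0474,0.0775],9.6); print(loc(bot.read_state()['tool_pos']))
im,cal=snap("wrist","w7")
E
```

```text
t 10.1 p [ 0.5184 -0.0429  0.0771] yaw_y 9.57 tilt [ 0.    -0.002 -1.   ] w 0.272 F [-0.  -0.3 -1.6]
turn [-0.01  0.09 -0.03] slide now-axes [ 0.0007 -0.031  -0.0004] goal-axes [ 0.0007 -0.031  -0.0004] q6 -0.3
turn [1.5000e-01 1.0000e-02 1.7997e+02] slide now-axes [ 0.0007 -0.031  -0.0004] goal-axes [-0.0007  0.031  -0.0004] q6 -0.3
[ 0.03095614 -0.00070189]
```

View pics/w7.png

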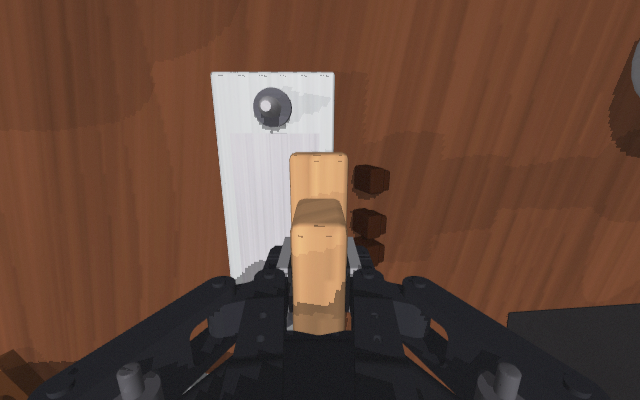

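The chunks at (370,180), (368,222) and (372,250) are at or past the plate's edge. I'll push on a bit beyond it.

>>> arm_command --slide '[[0, 0.004, 0], [0, 0.007, 0], [0, 0.007, 0], [0, 0.007, 0], [0, 0.007, 0], [0, 0.004, 0], [0, 0, 0], [0, 0, 0]]' --angular '[[0, 0, 0], [0, 0, 0], [0, 0, 0], [0, 0, 0], [0, 0, 0], [0, 0, 0], [0, 0, 0], [0, 0, 0]]' --hand '[0.015, 0.015, 0.015, 0.015, 0.015, 0.015, 0.015, 0.015]'

```text
time: 10.95
tool_pos: [0.5583, -0.0365, 0.0784]
tcp_rot: [2.027, 2.397, -0.001]
wrist_force: [0.5, -0.4, -1.3]
width: 0.274
```

>>> arm_command --slide '[[0, 0, -0.01], [0, 0, -0.03], [0, 0, -0.03], [0, -0.03, -0.01], [0, -0.03, 0], [0, -0.02, 0], [0, 0, 0], [0, 0, 0]]' --angular '[[0, 0, 0], [0, 0, 0], [0, 0, 0], [0, 0, 0], [0, 0, 0], [0, 0, 0], [0, 0, 0], [0, 0, 0]]' --hand '[0.015, 0.015, 0.015, 0.015, 0.015, 0.015, 0.015, 0.015]'

```text
time: 11.75
tool_pos: [0.4752, -0.0501, 0.1647]
tcp_rot: [2.027, 2.397, -0.001]
wrist_force: [-0.4, 0.1, -1.6]
width: 0.274
```

```bash
python3 - <<'E'
from h import *
im,cal=snap("wrist","w8")
im2,_=snap("scene","s8")
cv2.imwrite("pics/c8.png",np.hstack([im[::2,::2],cv2.resize(im2[150:250,270:450],(360,200))]))
plan([0.449,0.317,0.17],-10)
E
```

```text
t 11.85 p [ 0.4756 -0.05    0.1643] yaw_y 9.58 tilt [ 0.001 -0.002 -1.   ] w 0.269 F [ 0.2 -0.1 -0.5]
turn [ 0.05  0.13 19.58] slide now-axes [ 0.3663  0.0349 -0.0065] goal-axes [ 0.3568 -0.0899 -0.0057] q6 -0.32
turn [-1.9000e-01  7.0000e-02 -1.6042e+02] slide now-axes [ 0.3663  0.0349 -0.0065] goal-axes [-0.3568  0.0899 -0.0057] q6 -0.32
```

View pics/c8.png

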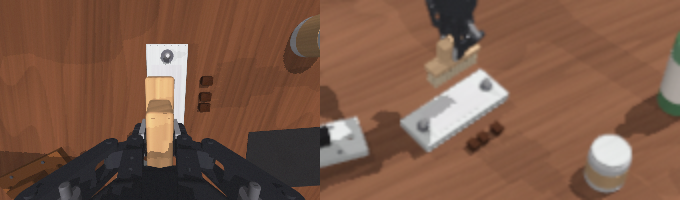

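All three chunks lie on the table past the +x edge and the face is clear. Next I'll carry the brush to free table on the left.

>>> arm_command --slide '[[0.02, 0.002, 0], [0.045, 0.0035, 0], [0.045, 0.0035, 0], [0.045, 0.0035, 0], [0.045, 0.0035, 0], [0.045, 0.0035, 0], [0.045, 0.0035, 0], [0.02, 0.001, 0]]' --angular '[[0, 0, 0], [0, 0, 0], [0, 0, 0], [0, 0, 0], [0, 0, 0], [0, 0, 0], [0, 0, 0], [0, 0, 0]]' --hand '[0.015, 0.015, 0.015, 0.015, 0.015, 0.015, 0.015, 0.015]'

```text
time: 12.65
tool_pos: [0.4557, 0.2715, 0.1637]
tcp_rot: [2.032, 2.388, 0.004]
wrist_force: [0.4, -0.2, -1.0]
width: 0.275
```

>>> arm_command --slide '[[0, 0, 0], [0, 0, 0.01], [0, 0, 0.02], [0, 0, 0.02], [0, 0, 0.02], [0, 0, 0], [0, 0, 0], [0, 0, 0]]' --angular '[[0, 0, 0], [0, 0, 0], [0, 0, 0], [0, 0, 0], [0, 0, 0], [0, 0, 0], [0, 0, 0], [0, 0, 0]]' --hand '[0.015, 0.015, 0.015, 0.015, 0.015, 0.015, 0.015, 0.015]'

```text
time: 13.45
tool_pos: [0.4583, 0.2705, 0.0879]
tcp_rot: [2.031, 2.389, -0.002]
wrist_force: [-0.6, -0.4, -0.8]
width: 0.273
```

```bash
python3 - <<'E'
from h import *
plan([0.45,0.25,0.0565],9.6)
E
```

```text
t 13.45 p [0.4583 0.2705 0.0879] yaw_y 9.25 tilt [ 0.004 -0.005 -1.   ] w 0.273 F [-0.6 -0.4 -0.8]
turn [ 0.16  0.3  -0.35] slide now-axes [-0.0187 -0.0116  0.0314] goal-axes [-0.0188 -0.0116  0.0314] q6 0.33
turn [  0.47  -0.25 179.65] slide now-axes [-0.0187 -0.0116  0.0314] goal-axes [0.0188 0.0116 0.0314] q6 0.33
```

Lowering the remaining 31 mm.

>>> arm_command --slide '[[0, 0, 0.01], [0, 0, 0.01], [0, 0, 0.006], [0, 0, 0.002], [0, 0, 0], [0, 0, 0], [0, 0, 0], [0, 0, 0]]' --angular '[[0.2, 0.3, 0], [0, 0, 0], [0, 0, 0], [0, 0, 0], [0, 0, 0], [0, 0, 0], [0, 0, 0], [0, 0, 0]]' --hand '[0.015, 0.015, 0.015, 0.015, 0.015, 0.015, 0.015, 0.015]'

```text
time: 14.25
tool_pos: [0.4609, 0.2713, 0.0606]
tcp_rot: [2.035, 2.392, 0.008]
wrist_force: [-0.1, 0.1, -1.5]
width: 0.272
```

```bash
python3 - <<'E'
from h import *
plan([0.45,0.25,0.0565],9.6)
E
```

```text
t 14.25 p [0.4609 0.2713 0.0606] yaw_y 9.23 tilt [ 0.004  0.003 -1.   ] w 0.272 F [-0.1  0.1 -1.5]
turn [ 0.26 -0.13 -0.37] slide now-axes [-0.0193 -0.0141  0.004 ] goal-axes [-0.0192 -0.0142  0.0041] q6 0.32
turn [ -0.2   -0.41 179.63] slide now-axes [-0.0193 -0.0141  0.004 ] goal-axes [0.0192 0.0142 0.0041] q6 0.32
```

>>> arm_command --slide '[[0, 0, 0.002], [0, 0, 0.002], [0, 0, 0.0015], [0, 0, 0], [0, 0, 0], [0, 0, 0], [0, 0, 0], [0, 0, 0]]' --angular '[[0.2, -0.1, 0], [0, 0, 0], [0, 0, 0], [0, 0, 0], [0, 0, 0], [0, 0, 0], [0, 0, 0], [0, 0, 0]]' --hand '[0.015, 0.015, 0.015, 0.015, 0.015, 0.015, 0.015, 0.015]'

```text
time: 15.05
tool_pos: [0.4618, 0.2721, 0.0567]
tcp_rot: [2.035, 2.393, 0.004]
wrist_force: [-0.5, 0.2, 0.9]
width: 0.275
```

```bash
python3 - <<'E'
from h import *
plan([0.45,0.25,0.0565],9.6)
E
```

```text
t 15.05 p [0.4618 0.2721 0.0567] yaw_y 9.24 tilt [ 0.002  0.002 -1.   ] w 0.275 F [-0.5  0.2  0.9]
turn [ 0.15 -0.07 -0.36] slide now-axes [-0.0199 -0.0152  0.0002] goal-axes [-0.0198 -0.0154  0.0002] q6 0.32
turn [-1.1000e-01 -2.4000e-01  1.7964e+02] slide now-axes [-0.0199 -0.0152  0.0002] goal-axes [0.0198 0.0154 0.0002] q6 0.32
```

>>> arm_command --slide '[[0, 0, 0], [0, 0, 0], [0, 0, 0], [0, 0, 0], [0, 0, -0.01], [0, 0, -0.03], [0, 0, -0.04], [0, 0, -0.04]]' --angular '[[0, 0, 0], [0, 0, 0], [0, 0, 0], [0, 0, 0], [0, 0, 0], [0, 0, 0], [0, 0, 0], [0, 0, 0]]' --hand '[0.06, 0.06, 0.06, 0.07, 0.07, 0.07, 0.085, 0.085]'

```text
time: 15.85
tool_pos: [0.4569, 0.2693, 0.1747]
tcp_rot: [-2.032, -2.39, 0.017]
wrist_force: [0.2, 1.2, 0.2]
width: 0.99
```

```bash
python3 - <<'E'
from h import *
im,cal=snap("wrist","w9")
im2,_=snap("scene","s9")
cv2.imwrite("pics/c9.png",np.hstack([im[::2,::2],cv2.resize(im2[100:230,310:480],(360,200))]))
plan([0.42,-0.30,0.25],-12)
E
```

```text
t 15.95 p [0.4618 0.2719 0.1811] yaw_y 9.24 tilt [ 0.002  0.001 -1.   ] w 0.997 F [ 0.6 -0.4 -0.2]
turn [ 0.12 -0.08 21.24] slide now-axes [-0.5577 -0.1329 -0.0697] goal-axes [-0.5681  0.078  -0.0689] q6 0.32
turn [ 1.1000e-01  1.7000e-01 -1.5876e+02] slide now-axes [-0.5577 -0.1329 -0.0697] goal-axes [ 0.5681 -0.078  -0.0689] q6 0.32
```

View pics/c9.png

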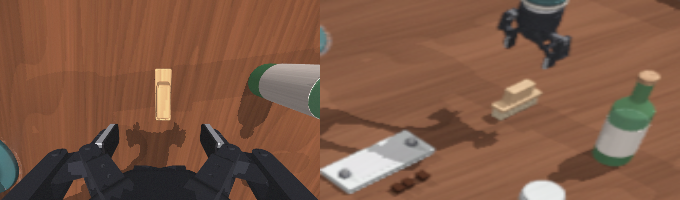

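>>> arm_command --slide '[[-0.04, -0.009, -0.01], [-0.046, -0.0105, -0.01], [-0.046, -0.0105, -0.01], [-0.046, -0.0105, -0.01], [-0.046, -0.0105, -0.01], [-0.046, -0.0105, -0.01], [-0.046, -0.0105, -0.01], [-0.046, -0.0105, -0.01]]' --angular '[[0, 0, 0], [0, 0, 0], [0, 0, 0], [0, 0, 0], [0, 0, 0], [0, 0, 0], [0, 0, 0], [0, 0, 0]]' --hand '[0.085, 0.085, 0.085, 0.085, 0.085, 0.085, 0.085, 0.085]'

```text
time: 16.75
tool_pos: [0.439, -0.1052, 0.2669]
tcp_rot: [2.015, 2.401, 0.017]
wrist_force: [1.5, -0.6, 0.3]
width: 0.997
```

>>> arm_command --slide '[[-0.046, -0.0105, 0], [-0.046, -0.0105, 0], [-0.046, -0.0105, 0], [-0.046, -0.0105, 0], [-0.03, -0.007, 0], [0, 0, 0], [0, 0, 0], [0, 0, 0]]' --angular '[[0, 0, 0], [0, 0, 0], [0, 0, 0], [0, 0, 0], [0, 0, 0], [0, 0, 7], [0, 0, 7], [0, 0, 7]]' --hand '[0.085, 0.085, 0.085, 0.085, 0.085, 0.085, 0.085, 0.085]'

```text
time: 17.55
tool_pos: [0.4237, -0.3419, 0.2709]
tcp_rot: [2.437, 1.96, 0.022]
wrist_force: [0.1, 0.4, 0.7]
width: 0.998
```

```bash
python3 - <<'E'
from h import *
plan([0.434,-0.34,0.25],-12)
E
```

```text
t 17.55 p [ 0.4237 -0.3419  0.2709] yaw_y -12.36 tilt [ 0.02  -0.002 -1.   ] w 0.998 F [0.1 0.4 0.7]
turn [ 1.15 -0.13 -0.36] slide now-axes [0.004  0.0093 0.0211] goal-axes [0.004  0.0097 0.0209] q6 -0.52
turn [ -0.2   -1.8  179.63] slide now-axes [0.004  0.0093 0.0211] goal-axes [-0.004  -0.0097  0.0209] q6 -0.52
```

```bash
python3 - <<'E'
from h import *
im,cal=snap("wrist","w10")
E
```

```text
(no output)
```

View pics/w10.png

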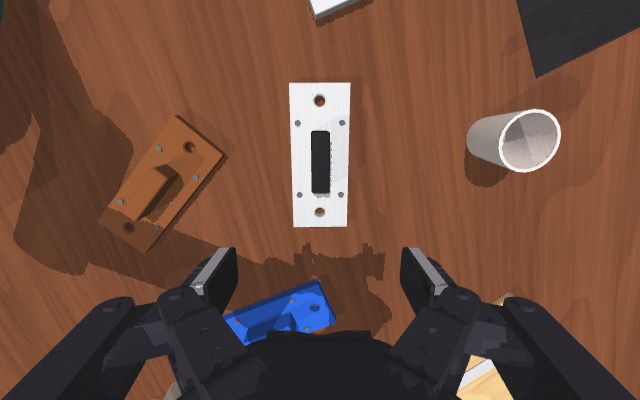

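The bare aluminium plate is at (320,155) with holes at (320,100) and (320,212). The brown look-alike is at (165,180) and the blue one at (285,315).

```bash
cat >> h.py <<'E'
def upper(name,z,roi):
    im,cal=load(name); hsv=cv2.cvtColor(im,cv2.COLOR_BGR2HSV)
    m=((hsv[...,1]<40)&(hsv[...,2]>120)).astype(np.uint8)*255
    k=np.zeros_like(m);x0,y0,x1,y1=roi;k[y0:y1,x0:x1]=1;m*=k
    c=max(cv2.findContours(m,cv2.RETR_EXTERNAL,2)[0],key=cv2.contourArea)
    p=ray(cal,c[:,0,:],z)[:,:2]
    r=cv2.minAreaRect((p*1000).astype(np.float32)); b=cv2.boxPoints(r)/1000
    e=b[1]-b[0] if np.linalg.norm(b[1]-b[0])>np.linalg.norm(b[2]-b[1]) else b[2]-b[1]
    yaw=(np.degrees(np.arctan2(e[1],e[0]))-90+90)%180-90
    print('rect c',np.array(r[0])/1000,'size',r[1],'yaw',yaw)
    return m
E
python3 - <<'E'
from h import *
upper("w10",0.016,(270,60,370,240))
im,cal=load("w10")
# holes: dark-ish blobs near
for uv0 in((320,100),(320,212)):
    u,v=uv0;g=cv2.cvtColor(im,cv2.COLOR_BGR2GRAY)[v-14:v+14,u-14:u+14]
    m=(g<140).astype(np.uint8);mo=cv2.moments(m,True);print(uv0,mo['m00'],mo['m10']/mo['m00']+u-14,mo['m01']/mo['m00']+v-14)
    print(ray(cal,(mo['m10']/mo['m00']+u-14,mo['m01']/mo['m00']+v-14),0.015))
h=ray(cal,[(311.5,131),(329.5,131),(330,193),(311.5,193)],0.052);print('handle',h.mean(0),h.round(4).tolist())
E
```

```text
rect c [ 0.4336153  -0.32436719] size (200.8989715576172, 80.06268310546875) yaw -12.110191
(320, 100) 97.0 319.08247422680415 100.36082474226804
[[ 0.44956609 -0.24799567  0.015     ]]
(320, 212) 60.0 319.1666666666667 211.3
[[ 0.41660696 -0.39953336  0.015     ]]
handle [ 0.4340796  -0.32437071  0.052     ] [[0.4314, -0.2832, 0.052], [0.4532, -0.288, 0.052], [0.4377, -0.3658, 0.052], [0.4139, -0.3605, 0.052]]
```

>>> arm_command --slide '[[0.01, 0.003, 0.01], [0.01, 0.003, 0.03], [0, 0, 0.04], [0, 0, 0.04], [0, 0, 0.03], [0, 0, 0.01], [0, 0, 0], [0, 0, 0]]' --angular '[[0.6, 0, -0.2], [0.5, 0, -0.1], [0, 0, 0], [0, 0, 0], [0, 0, 0], [0, 0, 0], [0, 0, 0], [0, 0, 0]]' --hand '[0.085, 0.085, 0.085, 0.085, 0.085, 0.085, 0.085, 0.085]'

```text
time: 18.4
tool_pos: [0.4373, -0.3241, 0.1113]
tcp_rot: [2.425, 1.986, 0.006]
wrist_force: [-0.5, -0.7, -0.1]
width: 0.999
```

```bash
python3 - <<'E'
from h import *
plan([0.4338,-0.324,0.06],-12.1)
E
```

```text
t 18.4 p [ 0.4373 -0.3241  0.1113] yaw_y -11.37 tilt [ 0.007 -0.003 -1.   ] w 0.999 F [-0.5 -0.7 -0.1]
turn [0.45 0.1  0.72] slide now-axes [-0.0005 -0.0039  0.0512] goal-axes [-0.0006 -0.0035  0.0513] q6 -0.49
turn [-1.6000e-01  7.1000e-01 -1.7927e+02] slide now-axes [-0.0005 -0.0039  0.0512] goal-axes [0.0006 0.0035 0.0513] q6 -0.49
```

>>> arm_command --slide '[[0, -0.004, 0.005], [0, 0, 0.015], [0, 0, 0.02], [0, 0, 0.015], [0, 0, 0.01], [0, 0, 0], [0, 0, 0], [0, 0, 0]]' --angular '[[0.5, 0.1, 0.7], [0, 0, 0], [0, 0, 0], [0, 0, 0], [0, 0, 0], [0, 0, 0], [0, 0, 0], [0, 0, 0]]' --hand '[0.085, 0.085, 0.085, 0.085, 0.085, 0.085, 0.085, 0.085]'

```text
time: 19.2
tool_pos: [0.4387, -0.3284, 0.0504]
tcp_rot: [2.432, 1.966, 0.003]
wrist_force: [-0.2, -0.5, 0.4]
width: 0.995
```

```bash
python3 - <<'E'
from h import *
plan([0.4338,-0.324,0.029],-12.1)
E
```

```text
t 19.2 p [ 0.4387 -0.3284  0.0504] yaw_y -12.1 tilt [ 0.011 -0.01  -1.   ] w 0.995 F [-0.2 -0.5  0.4]
turn [0.73 0.43 0.  ] slide now-axes [ 0.0034 -0.006   0.0213] goal-axes [ 0.0033 -0.0057  0.0214] q6 -0.48
turn [  -0.67    1.14 -179.99] slide now-axes [ 0.0034 -0.006   0.0213] goal-axes [-0.0033  0.0057  0.0214] q6 -0.48
```

>>> arm_command --slide '[[0.002, -0.003, 0.003], [0.002, -0.003, 0.005], [0, -0.001, 0.006], [0, 0, 0.004], [0, 0, 0.002], [0, 0, 0], [0, 0, 0], [0, 0, 0]]' --angular '[[0.4, 0.2, 0], [0.4, 0.2, 0], [0, 0, 0], [0, 0, 0], [0, 0, 0], [0, 0, 0], [0, 0, 0], [0, 0, 0]]' --hand '[0.085, 0.085, 0.085, 0.085, 0.085, 0.085, 0.085, 0.085]'

```text
time: 20.0
tool_pos: [0.4333, -0.3234, 0.0303]
tcp_rot: [2.442, 1.974, -0.001]
wrist_force: [0.1, -0.6, 0.1]
width: 1.0
```

```bash
python3 - <<'E'
from h import *
plan([0.4338,-0.324,0.029],-12.1)
E
```

```text
t 20.0 p [ 0.4333 -0.3234  0.0303] yaw_y -12.09 tilt [ 0.    -0.001 -1.   ] w 1.0 F [ 0.1 -0.6  0.1]
turn [0.02 0.07 0.01] slide now-axes [-0.0004  0.0006  0.0013] goal-axes [-0.0004  0.0006  0.0013] q6 -0.47
turn [-1.1000e-01  3.0000e-02 -1.7999e+02] slide now-axes [-0.0004  0.0006  0.0013] goal-axes [ 0.0004 -0.0006  0.0013] q6 -0.47
```

>>> arm_command --slide '[[0, 0, 0], [0, 0, 0], [0, 0, 0], [0, 0, 0], [0, 0, 0], [0, 0, 0], [0, 0, 0], [0, 0, 0]]' --angular '[[0, 0, 0], [0, 0, 0], [0, 0, 0], [0, 0, 0], [0, 0, 0], [0, 0, 0], [0, 0, 0], [0, 0, 0]]' --hand '[0.05, 0.02, 0.015, 0.015, 0.015, 0.015, 0.015, 0.015]' --squeeze 100

```text
time: 20.8
tool_pos: [0.4341, -0.324, 0.0312]
tcp_rot: [2.441, 1.973, -0.001]
wrist_force: [0.6, 0.1, -0.4]
width: 0.266
```

```bash
python3 - <<'E'
from h import *
plan([0.4338,-0.324,0.15],-12.1)
E
```

```text
t 20.8 p [ 0.4341 -0.324   0.0312] yaw_y -12.09 tilt [ 0.002 -0.003 -1.   ] w 0.266 F [ 0.6  0.1 -0.4]
turn [0.12 0.12 0.01] slide now-axes [-0.0003 -0.     -0.1188] goal-axes [-0.     -0.0003 -0.1188] q6 -0.47
turn [  -0.19    0.19 -179.99] slide now-axes [-0.0003 -0.     -0.1188] goal-axes [ 0.      0.0003 -0.1188] q6 -0.47
```

>>> arm_command --slide '[[0, 0, -0.01], [0, 0, -0.02], [0, 0, -0.03], [0, 0, -0.03], [0, 0, -0.02], [0, 0, -0.01], [0, 0, 0], [0, 0, 0]]' --angular '[[0, 0, 0], [0, 0, 0], [0, 0, 0], [0, 0, 0], [0, 0, 0], [0, 0, 0], [0, 0, 0], [0, 0, 0]]' --hand '[0.015, 0.015, 0.015, 0.015, 0.015, 0.015, 0.015, 0.015]'

```text
time: 21.6
tool_pos: [0.4293, -0.3201, 0.1523]
tcp_rot: [-2.436, -1.969, 0.005]
wrist_force: [-0.2, -0.1, -3.1]
width: 0.264
```

```bash
python3 - <<'E'
from h import *
im,cal=snap("wrist","w11")
plan([0.4878,-0.0474,0.15],9.6)
E
```

```text
t 21.65 p [ 0.4292 -0.32    0.152 ] yaw_y -12.09 tilt [-0.009  0.006 -1.   ] w 0.265 F [-0.2 -0.5 -2.7]
turn [ -0.5   -0.32 -21.69] slide now-axes [2.788e-01 2.000e-04 3.100e-03] goal-axes [0.259  0.1032 0.002 ] q6 -0.47
turn [ -0.44   0.7  158.31] slide now-axes [2.788e-01 2.000e-04 3.100e-03] goal-axes [-0.259  -0.1032  0.002 ] q6 -0.47
```

View pics/w11.png

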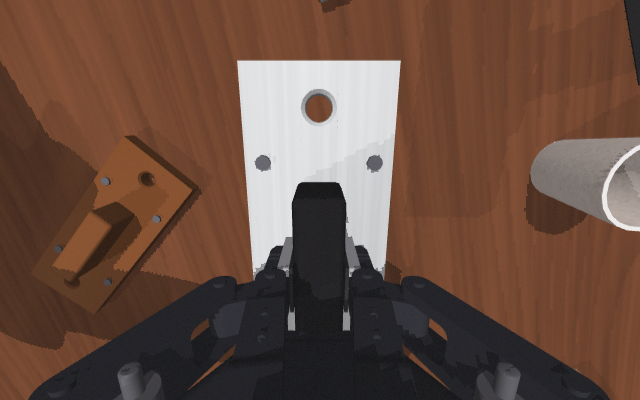

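>>> arm_command --slide '[[0.02, 0, 0], [0.04, 0, 0], [0.045, 0, 0], [0.045, 0, 0], [0.045, 0, 0], [0.045, 0, 0], [0.03, 0, 0], [0, 0, 0]]' --angular '[[-0.2, -0.1, 0], [-0.2, -0.1, 0], [0, 0, 0], [0, 0, 0], [0, 0, 0], [0, 0, 0], [0, 0, 0], [0, 0, 0]]' --hand '[0.015, 0.015, 0.015, 0.015, 0.015, 0.015, 0.015, 0.015]'

```text
time: 22.45
tool_pos: [0.4806, -0.0461, 0.1399]
tcp_rot: [-2.435, -1.956, 0.018]
wrist_force: [1.0, -0.0, -2.9]
width: 0.262
```

>>> arm_command --slide '[[0, 0, 0], [0, 0, 0], [0, 0, 0], [0, 0, 0], [0, 0, 0], [0, 0, 0], [0, 0, 0], [0, 0, 0]]' --angular '[[0, 0, -5.4], [0, 0, -5.4], [0, 0, -5.4], [0, 0, -5.4], [0, 0, 0], [0, 0, 0], [0, 0, 0], [0, 0, 0]]' --hand '[0.015, 0.015, 0.015, 0.015, 0.015, 0.015, 0.015, 0.015]'

```text
time: 23.25
tool_pos: [0.4735, -0.0467, 0.1303]
tcp_rot: [-2.0, -2.378, 0.029]
wrist_force: [0.6, 0.3, -3.0]
width: 0.264
```

```bash
python3 - <<'E'
from h import *
plan([0.4878,-0.0474,0.13],9.6)
im,cal=snap("wrist","w12")
E
```

```text
t 23.25 p [ 0.4735 -0.0467  0.1303] yaw_y 9.87 tilt [-0.038  0.008 -0.999] w 0.264 F [ 0.6  0.3 -3. ]
turn [-2.09 -0.8   0.25] slide now-axes [-0.0032  0.014  -0.0003] goal-axes [-0.0031  0.014   0.0003] q6 -0.32
turn [   1.26   -3.28 -179.71] slide now-axes [-0.0032  0.014  -0.0003] goal-axes [ 0.0031 -0.014   0.0003] q6 -0.32
```

View pics/w12.png

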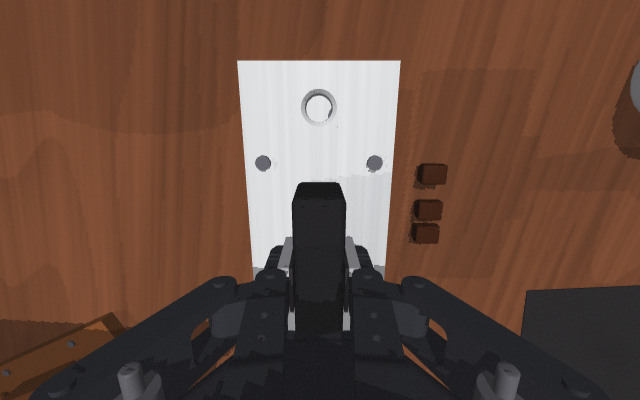

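```bash
python3 - <<'E'
from h import *
for n,p,yaw in(("w11",[.4292,-.32,.152],-12.09),("w12",[.4735,-.0467,.1303],9.87)):
    im,cal=load(n)
    # plate top plane in tool: 0.031-0.016 ahead of TCP (z tool=+0.015)
    Rt=np.array([[0,1,0],[-.96,0,-.28],[-.28,0,.96]])
    cam=np.array([.0718,-.0001,-.1355])
    g=cv2.cvtColor(im,cv2.COLOR_BGR2GRAY)
    for uv in[(319,107.5),(238,60.5),(400.5,60.5)]:
        d=np.array([(uv[0]-cal['cx'])/cal['fx'],(uv[1]-cal['cy'])/cal['fy'],1])
        Rt=Rt/np.linalg.norm(Rt,axis=1)[:,None]
        dt=Rt.T@d; print(n,uv,(cam+dt*((.015-cam[2])/dt[2])).round(4))
E
```

```text
w11 (319, 107.5) [0.0782 0.0002 0.015 ]
w11 (238, 60.5) [ 0.1001 -0.0397  0.015 ]
w11 (400.5, 60.5) [0.1001 0.0403 0.015 ]
w12 (319, 107.5) [0.0782 0.0002 0.015 ]
w12 (238, 60.5) [ 0.1001 -0.0397  0.015 ]
w12 (400.5, 60.5) [0.1001 0.0403 0.015 ]
```

>>> arm_command --slide '[[-0.001, 0.007, 0], [-0.001, 0.007, 0], [0, 0, 0], [0, 0, 0], [0, 0, 0], [0, 0, 0], [0, 0, 0], [0, 0, 0]]' --angular '[[-1, -0.4, 0.2], [-1, -0.4, 0], [0, 0, 0], [0, 0, 0], [0, 0, 0], [0, 0, 0], [0, 0, 0], [0, 0, 0]]' --hand '[0.015, 0.015, 0.015, 0.015, 0.015, 0.015, 0.015, 0.015]'

```text
time: 24.1
tool_pos: [0.4893, -0.0461, 0.1304]
tcp_rot: [2.026, 2.397, 0.001]
wrist_force: [0.4, -0.2, -2.9]
width: 0.262
```

```bash
python3 - <<'E'
from h import *
plan([0.4878,-0.0474,0.09],9.6)
E
```

```text
t 24.1 p [ 0.4893 -0.0461  0.1304] yaw_y 9.6 tilt [ 0.003 -0.001 -1.   ] w 0.262 F [ 0.4 -0.2 -2.9]
turn [0.14 0.09 0.  ] slide now-axes [-0.0009 -0.0017  0.0404] goal-axes [-0.001  -0.0016  0.0404] q6 -0.31
turn [-1.4e-01  2.2e-01 -1.8e+02] slide now-axes [-0.0009 -0.0017  0.0404] goal-axes [0.001  0.0016 0.0404] q6 -0.31
```

>>> arm_command --slide '[[-0.001, -0.002, 0.008], [0, 0, 0.012], [0, 0, 0.012], [0, 0, 0.006], [0, 0, 0], [0, 0, 0], [0, 0, 0], [0, 0, 0]]' --angular '[[0.1, 0.1, 0], [0, 0, 0], [0, 0, 0], [0, 0, 0], [0, 0, 0], [0, 0, 0], [0, 0, 0], [0, 0, 0]]' --hand '[0.015, 0.015, 0.015, 0.015, 0.015, 0.015, 0.015, 0.015]'

```text
time: 24.9
tool_pos: [0.4862, -0.0475, 0.0876]
tcp_rot: [-2.026, -2.397, 0.001]
wrist_force: [0.5, -0.6, -3.1]
width: 0.266
```

```bash
python3 - <<'E'
from h import *
plan([0.4878,-0.0474,0.085],9.6)
E
```

```text
t 24.9 p [ 0.4862 -0.0475  0.0876] yaw_y 9.59 tilt [-0.002  0.001 -1.   ] w 0.266 F [ 0.5 -0.6 -3.1]
turn [-0.13 -0.07 -0.01] slide now-axes [-0.0002  0.0016  0.0026] goal-axes [-0.0002  0.0016  0.0026] q6 -0.32
turn [-1.2000e-01  2.0000e-01  1.7999e+02] slide now-axes [-0.0002  0.0016  0.0026] goal-axes [ 0.0002 -0.0016  0.0026] q6 -0.32
```

>>> arm_command --slide '[[0, 0.0016, 0], [0, 0, 0], [0, 0, 0], [0, 0, 0], [0, 0, 0], [0, 0, 0], [0, 0, 0], [0, 0, 0]]' --angular '[[-0.1, -0.1, 0], [0, 0, 0], [0, 0, 0], [0, 0, 0], [0, 0, 0], [0, 0, 0], [0, 0, 0], [0, 0, 0]]' --hand '[0.015, 0.015, 0.015, 0.015, 0.015, 0.015, 0.015, 0.015]'

```text
time: 25.7
tool_pos: [0.4892, -0.0474, 0.0892]
tcp_rot: [2.026, 2.397, 0.002]
wrist_force: [0.4, 0.5, -2.8]
width: 0.263
```

```bash
python3 - <<'E'
from h import *
plan([0.4878,-0.0474,0.085],9.6)
im,cal=snap("wrist","w13")
im2,_=snap("scene","s13")
cv2.imwrite("pics/c13.png",np.hstack([cv2.resize(im[60:160,250:390],(420,300),interpolation=cv2.INTER_CUBIC),cv2.resize(im2[140:240,280:400],(360,300))]))
print(proj(cal,[[*(C+0.078*np.array([-np.sin(np.radians(9.6)),np.cos(np.radians(9.6))])),.048]]))
E
```

```text
t 25.7 p [ 0.4892 -0.0474  0.0892] yaw_y 9.6 tilt [ 0.003 -0.001 -1.   ] w 0.263 F [ 0.4  0.5 -2.8]
turn [ 0.16  0.09 -0.  ] slide now-axes [ 0.0002 -0.0014  0.0042] goal-axes [ 0.0002 -0.0014  0.0042] q6 -0.31
turn [ 1.5e-01 -2.5e-01  1.8e+02] slide now-axes [ 0.0002 -0.0014  0.0042] goal-axes [-0.0002  0.0014  0.0042] q6 -0.31
[[317.19950027 108.44078576]]
```

View pics/c13.png

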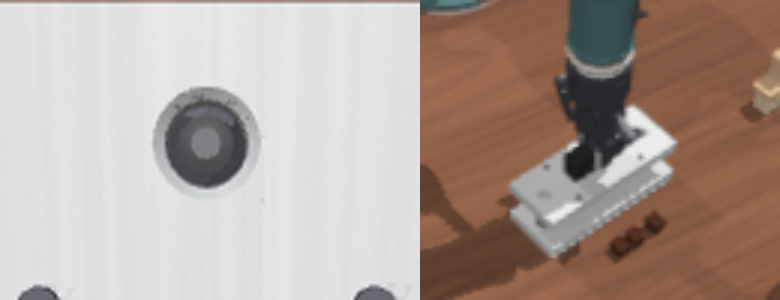

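The dowel tip sits concentric in the hole, both at crop (206,143). I'm going down gently.

>>> arm_command --slide '[[0, -0.001, 0.003], [0, 0, 0.003], [0, 0, 0.003], [0, 0, 0.003], [0, 0, 0.002], [0, 0, 0], [0, 0, 0], [0, 0, 0]]' --angular '[[0.1, 0.1, 0], [0, 0, 0], [0, 0, 0], [0, 0, 0], [0, 0, 0], [0, 0, 0], [0, 0, 0], [0, 0, 0]]' --hand '[0.015, 0.015, 0.015, 0.015, 0.015, 0.015, 0.015, 0.015]'

```text
time: 26.6
tool_pos: [0.4877, -0.0475, 0.0733]
tcp_rot: [-2.028, -2.399, -0.0]
wrist_force: [0.2, 1.3, -3.8]
width: 0.264
```

```bash
python3 - <<'E'
from h import *
plan([0.4887,-0.0474,0.065],9.6)
E
```

```text
t 26.6 p [ 0.4877 -0.0475  0.0733] yaw_y 9.59 tilt [-0.     0.001 -1.   ] w 0.264 F [ 0.2  1.3 -3.8]
turn [-0.01 -0.04 -0.01] slide now-axes [-0.0001  0.001   0.0083] goal-axes [-0.0001  0.001   0.0083] q6 -0.32
turn [-6.0000e-02  2.0000e-02  1.7999e+02] slide now-axes [-0.0001  0.001   0.0083] goal-axes [ 0.0001 -0.001   0.0083] q6 -0.32
```

>>> arm_command --slide '[[0, 0.0007, 0.002], [0, 0, 0.002], [0, 0, 0.002], [0, 0, 0.002], [0, 0, 0.002], [0, 0, 0.002], [0, 0, 0], [0, 0, 0]]' --angular '[[0, 0, 0], [0, 0, 0], [0, 0, 0], [0, 0, 0], [0, 0, 0], [0, 0, 0], [0, 0, 0], [0, 0, 0]]' --hand '[0.015, 0.015, 0.015, 0.015, 0.015, 0.015, 0.015, 0.015]'

```text
time: 27.4
tool_pos: [0.4887, -0.0474, 0.0604]
tcp_rot: [-2.028, -2.399, -0.001]
wrist_force: [-0.1, 0.2, -2.9]
width: 0.267
```

```bash
python3 - <<'E'
from h import *
plan([0.4887,-0.0474,0.051],9.6);print(bot.read_state()['torque'].round(2))
E
```

```text
t 27.4 p [ 0.4887 -0.0474  0.0604] yaw_y 9.59 tilt [ 0.     0.001 -1.   ] w 0.267 F [-0.1  0.2 -2.9]
turn [ 0.01 -0.03 -0.01] slide now-axes [-0.     -0.      0.0094] goal-axes [-0.     -0.      0.0094] q6 -0.32
turn [-4.0000e-02 -2.0000e-02  1.7999e+02] slide now-axes [-0.     -0.      0.0094] goal-axes [0.     0.     0.0094] q6 -0.32
[ 0.02  0.06 -0.02]
```

The plate is on both dowels with no side force. Next come the collars: contact is expected near z 0.057 and shut near 0.051.

>>> arm_command --slide '[[0, 0, 0.0015], [0, 0, 0.0015], [0, 0, 0.0015], [0, 0, 0.0015], [0, 0, 0.0015], [0, 0, 0.0015], [0, 0, 0.0015], [0, 0, 0.001]]' --angular '[[0, 0, 0], [0, 0, 0], [0, 0, 0], [0, 0, 0], [0, 0, 0], [0, 0, 0], [0, 0, 0], [0, 0, 0]]' --hand '[0.015, 0.015, 0.015, 0.015, 0.015, 0.015, 0.015, 0.015]'

```text
time: 28.2
tool_pos: [0.4891, -0.0474, 0.0522]
tcp_rot: [-2.027, -2.399, -0.0]
wrist_force: [-3.6, 0.1, 7.3]
width: 0.265
```

```bash
python3 - <<'E'
from h import *
plan([0.4887,-0.0474,0.051],9.6);print(bot.read_state()['torque'].round(2))
E
```

```text
t 28.2 p [ 0.4891 -0.0474  0.0522] yaw_y 9.6 tilt [-0.  0. -1.] w 0.265 F [-3.6  0.1  7.3]
turn [-0.02 -0.02  0.  ] slide now-axes [ 0.0001 -0.0004  0.0012] goal-axes [ 0.0001 -0.0004  0.0012] q6 -0.32
turn [ 4.0e-02 -3.0e-02 -1.8e+02] slide now-axes [ 0.0001 -0.0004  0.0012] goal-axes [-0.0001  0.0004  0.0012] q6 -0.32
[ 0.06  0.71 -0.04]
```

>>> arm_command --slide '[[0, -0.0005, 0.0015], [0, 0, 0.0015], [0, 0, 0.0015], [0, 0, 0.0015], [0, 0, 0.0015], [0, 0, 0.0015], [0, 0, 0.0015], [0, 0, 0.0015]]' --angular '[[0, 0, 0], [0, 0, 0], [0, 0, 0], [0, 0, 0], [0, 0, 0], [0, 0, 0], [0, 0, 0], [0, 0, 0]]' --hand '[0.015, 0.015, 0.015, 0.015, 0.015, 0.015, 0.015, 0.015]'

```text
time: 29.0
tool_pos: [0.4892, -0.0474, 0.0513]
tcp_rot: [-2.026, -2.398, 0.002]
wrist_force: [-7.8, 2.0, 13.5]
width: 0.261
```

```bash
python3 - <<'E'
from h import *
plan([0.4887,-0.0474,0.051],9.6);print(bot.read_state()['torque'].round(2))
E
```

```text
t 29.0 p [ 0.4892 -0.0474  0.0513] yaw_y 9.61 tilt [-0.003  0.001 -1.   ] w 0.261 F [-7.8  2.  13.5]
turn [-0.15 -0.06  0.01] slide now-axes [ 0.0001 -0.0005  0.0003] goal-axes [ 0.0001 -0.0005  0.0003] q6 -0.32
turn [ 9.0000e-02 -2.4000e-01 -1.7999e+02] slide now-axes [ 0.0001 -0.0005  0.0003] goal-axes [-0.0001  0.0005  0.0003] q6 -0.32
[ 0.04  1.11 -0.04]
```

>>> arm_command --slide '[[0, -0.001, 0.0018], [0, -0.001, 0.0018], [0, -0.001, 0.002], [0, -0.001, 0.002], [0, -0.001, 0.002], [0, -0.001, 0.002], [0, -0.001, 0.002], [0, -0.001, 0.002]]' --angular '[[-0.1, 0, 0], [-0.1, 0, 0], [-0.1, 0, 0], [-0.1, 0, 0], [-0.1, 0, 0], [-0.1, 0, 0], [-0.1, 0, 0], [-0.1, 0, 0]]' --hand '[0.015, 0.015, 0.015, 0.015, 0.015, 0.015, 0.015, 0.015]'

```text
time: 29.8
tool_pos: [0.4886, -0.0475, 0.0518]
tcp_rot: [2.019, 2.39, 0.026]
wrist_force: [-6.0, 3.4, 15.5]
width: 0.26
```

```bash
python3 - <<'E'
from h import *
plan([0.4887,-0.0474,0.051],9.6);print(bot.read_state()['torque'].round(2))
im2,_=snap("scene","s14"); snap("wrist","w14")
cv2.imwrite("pics/c14.png",cv2.resize(im2[165:245,290:400],(770,560),interpolation=cv2.INTER_CUBIC))
plan([0.4887,-0.0474,0.051],9.6)
E
```

```text
t 29.8 p [ 0.4886 -0.0475  0.0518] yaw_y 9.62 tilt [ 0.021  0.004 -1.   ] w 0.26 F [-6.   3.4 15.5]
turn [ 1.22 -0.05  0.02] slide now-axes [0.     0.0001 0.0008] goal-axes [0.     0.0001 0.0008] q6 -0.33
turn [ 8.0000e-02  1.9200e+00 -1.7997e+02] slide now-axes [0.     0.0001 0.0008] goal-axes [-0.     -0.0001  0.0008] q6 -0.33
[ 0.09  1.47 -0.05]
t 29.9 p [ 0.4886 -0.0475  0.0518] yaw_y 9.62 tilt [ 0.021  0.004 -1.   ] w 0.261 F [-6.   2.6 15.1]
turn [ 1.23 -0.05  0.02] slide now-axes [0.0001 0.0001 0.0009] goal-axes [0.0001 0.0001 0.0008] q6 -0.33
turn [ 8.0000e-02  1.9300e+00 -1.7997e+02] slide now-axes [0.0001 0.0001 0.0009] goal-axes [-0.0001 -0.0001  0.0008] q6 -0.33
```

View pics/c14.png

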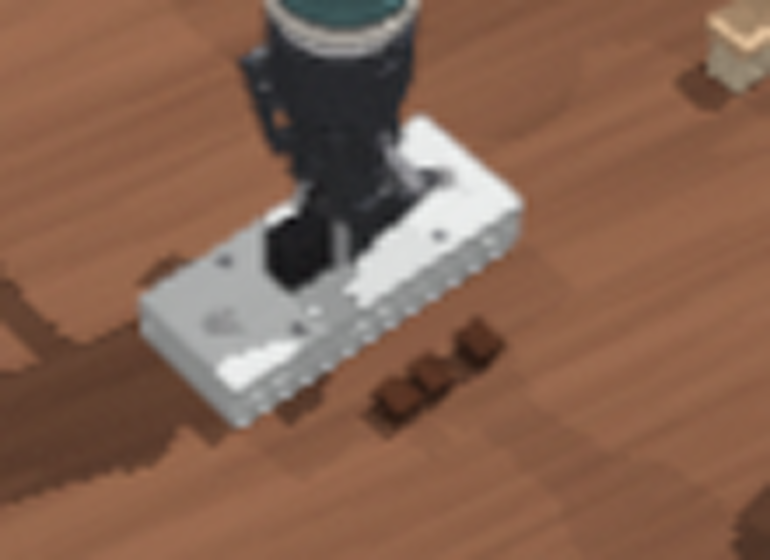

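I over-corrected and tilted the plate by 1.2°. I'll level it again while pressing.

>>> arm_command --slide '[[0, 0, 0.001], [0, 0, 0.0012], [0, 0, 0.0015], [0, 0, 0.0015], [0, 0, 0.0015], [0, 0, 0.0015], [0, 0, 0.0015], [0, 0, 0.0015]]' --angular '[[0.4, 0, 0], [0.4, 0, 0], [0.3, 0, 0], [0.2, 0, 0], [0, 0, 0], [0, 0, 0], [0, 0, 0], [0, 0, 0]]' --hand '[0.015, 0.015, 0.015, 0.015, 0.015, 0.015, 0.015, 0.015]'

```text
time: 30.7
tool_pos: [0.4892, -0.0474, 0.0513]
tcp_rot: [-2.025, -2.397, 0.004]
wrist_force: [-6.5, 1.0, 13.7]
width: 0.261
```

```bash
python3 - <<'E'
from h import *
plan([0.4887,-0.0474,0.051],9.6);print(bot.read_state()['torque'].round(2))
E
```

```text
t 30.7 p [ 0.4892 -0.0474  0.0513] yaw_y 9.63 tilt [-0.004  0.    -1.   ] w 0.261 F [-6.5  1.  13.7]
turn [-0.23 -0.06  0.03] slide now-axes [ 0.0001 -0.0005  0.0004] goal-axes [ 0.0001 -0.0005  0.0003] q6 -0.31
turn [ 1.0000e-01 -3.7000e-01 -1.7997e+02] slide now-axes [ 0.0001 -0.0005  0.0004] goal-axes [-0.0001  0.0005  0.0003] q6 -0.31
[ 0.03  1.06 -0.02]
```

>>> arm_command --slide '[[0, -0.0005, 0.002], [0, -0.0005, 0.0022], [0, -0.0005, 0.0024], [0, -0.0005, 0.0024], [0, -0.0005, 0.0024], [0, -0.0005, 0.0024], [0, -0.0005, 0.0024], [0, -0.0005, 0.0024]]' --angular '[[-0.1, 0, 0], [-0.1, 0, 0], [0, 0, 0], [0, 0, 0], [0, 0, 0], [0, 0, 0], [0, 0, 0], [0, 0, 0]]' --hand '[0.015, 0.015, 0.015, 0.015, 0.015, 0.015, 0.015, 0.015]'

```text
time: 31.5
tool_pos: [0.4891, -0.0474, 0.0512]
tcp_rot: [2.027, 2.4, 0.004]
wrist_force: [-8.2, 1.7, 18.6]
width: 0.262
```

```bash
python3 - <<'E'
from h import *
plan([0.4887,-0.0474,0.051],9.6);print(bot.read_state()['torque'].round(2))
E
```

```text
t 31.5 p [ 0.4891 -0.0474  0.0512] yaw_y 9.63 tilt [ 0.002  0.002 -1.   ] w 0.262 F [-8.2  1.7 18.6]
turn [ 0.13 -0.09  0.03] slide now-axes [ 0.     -0.0004  0.0002] goal-axes [ 0.     -0.0004  0.0002] q6 -0.32
turn [ 1.4000e-01  2.0000e-01 -1.7997e+02] slide now-axes [ 0.     -0.0004  0.0002] goal-axes [-0.      0.0004  0.0002] q6 -0.32
[ 0.09  1.47 -0.07]
```

>>> arm_command --slide '[[0, -0.0005, 0.0026], [0, -0.0005, 0.0028], [0, -0.0005, 0.0028], [0, -0.0005, 0.0028], [0, -0.0005, 0.0028], [0, -0.0005, 0.0028], [0, -0.0005, 0.0028], [0, -0.0005, 0.0028]]' --angular '[[0.1, 0, 0], [0.1, -0.05, 0], [0.05, 0, 0], [0, 0, 0], [0.05, 0, 0], [0, 0, 0], [0, 0, 0], [0, 0, 0]]' --hand '[0.015, 0.015, 0.015, 0.015, 0.015, 0.015, 0.015, 0.015]'

```text
time: 32.3
tool_pos: [0.4891, -0.0474, 0.0512]
tcp_rot: [-2.026, -2.399, -0.0]
wrist_force: [-10.1, 2.8, 21.2]
width: 0.257
```

```bash
python3 - <<'E'
from h import *
plan([0.4887,-0.0474,0.051],9.6);print(bot.read_state()['torque'].round(2))
im,_=snap("wrist","w15");im2,_=snap("scene","s15")
cv2.imwrite("pics/c15.png",np.hstack([cv2.resize(im2[165:245,290:400],(440,320),interpolation=cv2.INTER_CUBIC),cv2.resize(im[:,80:560],(360,320))]))
plan([0.4887,-0.0474,0.051],9.6)
E
```

```text
t 32.3 p [ 0.4891 -0.0474  0.0512] yaw_y 9.62 tilt [-0.001  0.001 -1.   ] w 0.257 F [-10.1   2.8  21.2]
turn [-0.05 -0.07  0.02] slide now-axes [ 0.0001 -0.0004  0.0002] goal-axes [ 0.0001 -0.0004  0.0002] q6 -0.32
turn [ 1.2000e-01 -7.0000e-02 -1.7998e+02] slide now-axes [ 0.0001 -0.0004  0.0002] goal-axes [-0.0001  0.0004  0.0002] q6 -0.32
[ 0.18  1.47 -0.02]
t 32.4 p [ 0.4891 -0.0474  0.0512] yaw_y 9.62 tilt [-0.001  0.001 -1.   ] w 0.263 F [-10.    1.9  22.6]
turn [-0.05 -0.07  0.02] slide now-axes [ 0.0001 -0.0004  0.0002] goal-axes [ 0.0001 -0.0004  0.0002] q6 -0.32
turn [ 1.2000e-01 -8.0000e-02 -1.7998e+02] slide now-axes [ 0.0001 -0.0004  0.0002] goal-axes [-0.0001  0.0004  0.0002] q6 -0.32
```

View pics/c15.png

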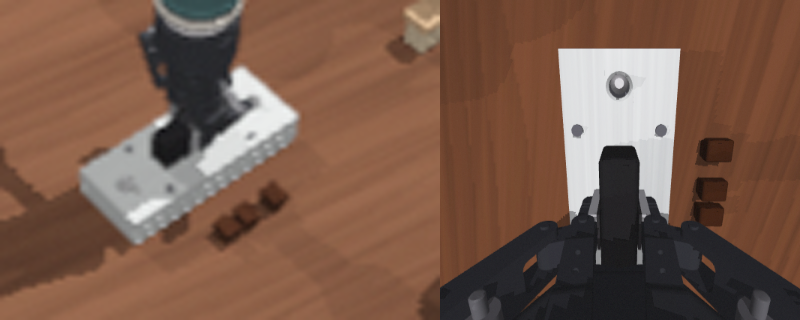

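View pics/s15.png

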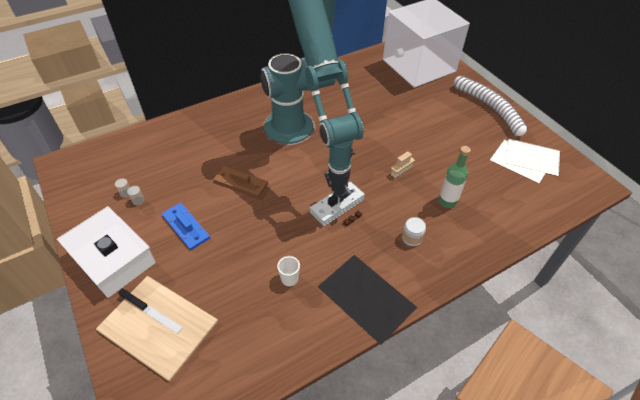

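The z reading stays at 0.0512 while the push rises from 18.6 to 21–22 N, and tilt is under 0.1°. That means the halves have bottomed out. The brush stands, and the bottle, can and cup are in place, so I'm handing in while still pressing.

```bash
python3 - <<'E'
from workcell import bot
print(bot.finish_job())
E
```

```text
the job is handed in; nothing more can be done
None
```

I did the whole job in the order asked and handed it in at about 32 s, with the arm still pressing the two halves shut.

**What I did**
- **Sweep:** I picked up the brush and swept all three chunks off the +x side of the lower half with the bristles.
- **Brush:** I stood it back on its bristles on clear table and let go.
- **Upper half:** I took the bare aluminium plate, left the blue and brown look-alikes alone, and fitted it over both dowels. I then pressed it down.

**Last checks**
- **Shut:** The tool height held at 0.0512 m while the push rose from 18.6 to about 22 N, matching the height worked out for shut. Tilt was under 0.1°.
- **Scene:** In the last picture the brush is upright, the chunks lie on the table beside the mould, and the bottle, can and cup are where they stood.

**What went wrong or is less certain**
- **First brush grip:** It was about 12 mm too high and dragged the brush about 8 mm, so I let go and gripped it again.
- **Tilt while pressing:** I briefly tilted the plate 1.2° the wrong way, then levelled it.
- **Side load:** About 10 N of sideways load (in -x) remained on the dowels at the end.
- **Flushness:** I judged it from height, force and tilt. The pictures are too coarse to confirm it on their own.

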